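Fetch the spare probe from the latched spares cage into the calibration caddy

ROBOT

A 7-joint arm with a two-finger parallel gripper is mounted at the origin on a cart in front of the work surface, level with it; the furniture and walls round the work are solid. World frame = base frame: x ahead of the robot, y to its left, z up, the work surface at z = 0. Lengths are in m, angles in degrees, forces in N, time in s.
With the tool pointing down it reaches from about 0.425 to 0.825 m from the base axis. Payload 3.6 kg.
Tool frame: the origin (TCP) lies at the centre of the arm's flange, where the gripper is bolted on; the fingertips stand 186 mm ahead of it and the grasp point (between the pads) lies 167 mm ahead of it (robot.hold_point_z is the distance from the TCP to the grasp point, in m); z points along the fingers, y is the direction in which the jaws open and shut (so a half turn about z gives the same grasp; the last joint's range is limited). The gripper opens to 93 mm and grips with 3 to 60 N. Pads are 15 mm wide; open, the fingers measure 128 mm over their backs; the gripper's body (75 mm by 188 mm) begins 65 mm behind the grasp point.
Start: joints at [-75.373, 35.231, -0.722, 81.555, 0.464, 63.22, -2.315], TCP at [0.181, 0.624, 0.405] pointing down, gripper open.
Joint ranges: [-178.69, 178.69], [-17.37, 117.87], [-77.05, 75.6], [15.02, 138.74], [-78.02, 258.01], [0.78, 113.62], [-162.83, 162.83]. Speed limits (degrees/s): [159.86, 159.86, 180, 180, 180, 180, 180].

INTERFACE

Orientations are given as [roll, pitch, yaw] about the fixed x, y, z axes, in that order (R = Rz(yaw) Ry(pitch) Rx(roll)).
In Python, from station import robot gives the robot as it stands.
- The arm moves only by the tool arm_command, never from a script. Its argument "increments" is one flat list of numbers, 7 for each row, row after row: the shift along the tool's x, y, z in mm, then the turn, a rotation vector about the tool's x, y, z in rad, then the opening, from 0 (shut) to 1 (fully open). A call has 1 to 5 rows; each row shifts and turns the commanded pose from where the row before left it, along the tool's axes as they then stand; what a row does not reach is not made up. A row lasts 1/10 s, in which the tool goes at most 50 mm and 8.59 degrees, less where a joint would pass 70% of its speed; a pose out of reach is approached as far as the arm can. A call is refused whole if a number of a shift passes 50 or a number of a turn 0.15, either way. A call with a gripper value outside its range is refused whole. The fingers move at their own pace and stop on an object; the grip force is fixed at half the most. Time passes only in rows, so rows that do not move let the fingers close. It gives the time, the measured TCP pose, the force and the opening at its end, in the units of the state.
- robot.sense(): the state, without advancing time (a new reading comes with each control period).
- robot.read_camera(name): name is "scene" or "side" or "wrist"; returns a dict with "img" (480x640x3 uint8, blue, green, red), "vfov" (degrees; the focal length in pixels is half the picture's height over the tangent of half this angle, whatever the lens; pixels are square), "cx", "cy" (the principal point, pixels), "T" (4x4, takes a point from camera to world coordinates). Camera axes: x right, y down, z forward; pixel columns grow to the right and rows downward; lengths in m; the calibration is good to about 2 mm. A picture is of the moment at which its call begins. There is no depth.
- robot.hand_in(): hands the job in, once; it reports no verdict.
Trained networks look in a picture, given as the dict that the camera call returned (one of the last four; its "shot" number tells which), for a name from the list of things; names that differ only in an ending like _2 or _b are one class to them, and where a whole thing is asked for, a point or a joint stands for the part that bears it (a point fixed in the world has none). Each returns a list of dicts, best first, with "conf" (0 to 1); they miss things now and then, are a little off and sometimes report something else, mostly with a low value. They report only what shows in the picture. A call takes as long as a camera call. They do not tell look-alikes from the thing itself.
- robot.spot_in(picture, query): "centre" ([column, row] in pixels, amid what is visible of it).
The state is a dict: "time_s": time; "joint_positions": joint angles; "dq": joint speeds; "joint_efforts": joint torques, N m; "position": TCP position; "ee_rot": TCP orientation; "contact_force": force on the tool from outside, world axes, zero at the start; "torque": the same for the moment, N m; "grip_width": finger opening in m.
Only numpy, scipy, OpenCV 4.12 (cv2) and the standard library are available. Lean on these libraries where they do the work, as an engineer would, in place of code of your own. Each camera call takes 0.05 s, during which the arm holds its last target.

TASK

The spare pH probe in its long blue carton is locked in the low spares locker: lift the red-knobbed latch bar clear of its catch, without forcing it, swing the gate wide open, to a right angle, and leave it open because the locker is to be restocked. Only the front end of the carton can be reached from above, so draw it out by that end until no part of it is under the clear roof, lay it down and let go; then take it by the middle and lower it flat into the long middle pocket of the white caddy, without dropping it or tipping over the two vials that stand in the caddy.

Things in the scene. Friction and masses are not known exactly. Their poses are not given: they have to be found in the camera images.
- cage: Low grey spares locker screwed to the bench: a sleeve 63 mm wide, 51 mm high, with a clear roof, and before it a wider porch without roof, shut by a gate. Origin at bench level under the middle of the carton's stored place; its -x axis points out of the mouth. Floor 3 mm thick, x = -105 to +97 mm; sleeve and roof from x = -32 mm back; posts 58 mm high at x = -100, y = +-65 mm, 120 mm between them.
- gate (a joint): Angle of the barred steel gate about its upright hinge: 0 = shut; grows as it swings outward, clockwise seen from above; stop at 1.9 rad. Gate 120 mm wide, 8 mm thick, 6 to 46 mm above the bench. It stays where it is left (hinge friction 0.03 N m). The latch bar holds it shut.
- latch (a joint): Angle of the steel latch bar about its level pivot on the outer face of the gate: 0 = down (in the catch when the gate is shut), grows as the free end is lifted, stop at 0.55 rad. Falls back by its own weight (90 g) when let go. Above 0.26 rad it clears the catch; hold it up until the gate has swung about 0.3 rad. Pulling the gate against the catch must be avoided.
- gate_hinge (a point): Point on the gate's upright hinge axis, 36 mm above the bench, at x = -112, y = +65 mm in the locker's frame (body cage). It turns with the gate: its -y axis points from the hinge along the gate, its -x axis out of the gate's outer face.
- latch_knob (a point): Centre of the red ball knob, 20 mm diameter, on a 7 mm stem standing on the latch bar; bar down: 76 mm above the bench, 30 mm above the gate's top edge, 105 mm from the hinge along the gate and 10 mm outside its middle plane. Can be pinched from above with one finger in front of the gate and one behind; the ball can turn between the fingers.
- latch_pivot (a point): Pivot of the latch bar on the gate, 36 mm above the bench, 50 mm from the hinge; its x axis is the pivot axis, its -y axis points along the gate to the bar's free end. The knob is 55 mm from it along the bar and 40 mm higher, so lifting moves the knob on an arc: up and a little towards the hinge. The catch, 49 mm high, is 85 to 99 mm from the pivot and stands out 45 mm before the gate.
- carton_center (a point): Centre (half-way up) of the long blue carton, 170 x 45 x 34 mm, 0.14 to 0.28 kg; x along its length, z up. It starts on the locker's floor along the locker's x axis, its front end about 27 mm behind the gate; the part more than 53 mm behind its front end is in the sleeve. Lips 13 mm above the bench and 27 mm either side of the locker's y = 0 guide it in the porch.
- pocket (a point): Centre of the floor of the black-lined middle pocket of the white caddy; x along the pocket, z up. Pocket 180 x 54 mm inside, floor 4 mm above the bench, walls 36 mm above the bench and 4 mm thick; over the middle 88 mm both long walls are only 9 mm high (finger gaps). Beyond each end of the pocket is a bin with a vial. Caddy 290 x 62 mm, fixed to the bench.
- vial_pink_center (a point): Centre of the vial with pink contents, 45 mm diameter, 79 mm high, standing in one end bin of the caddy, 117 mm from the pocket's centre; z is its upright axis.
- vial_green_center (a point): Centre of the vial with green contents, 45 mm diameter, 79 mm high, standing in the other end bin of the caddy, 117 mm from the pocket's centre; z is its upright axis.
Not all that is in view belongs to the job. What is shaped like the part that bears vial_pink_center but orange is not meant.

How it is judged (in metres and radians):
On the way, in this order (a step that is already met when the one before it is completed fails the run):
1. the gate has been unlatched and swung wide open (value of joint gate above 1.4 rad), for 0.2 s.
2. the carton has been drawn out from under the roof, laid flat outside the caddy and let go (horizontal distance between carton_center and cage above 0.115 m and horizontal distance between carton_center and pocket above 0.09 m and height (world z) of carton_center below 0.03 m and angle between carton_center's own z axis and vertical below 0.1 rad and contact force between the fingers and carton below 0.05 N), for 0.2 s.
At the end, for the whole second after the job is handed in: The carton lies flat and still on the floor of the long pocket (centre within 10 mm of the pocket's each way, at most 4 mm above its resting height, tilt below 0.06 rad), the gate is open by at least 1.4 rad, and both vials stand upright (tilt below 0.2 rad) (x of carton_center in the frame of pocket between -0.01 and 0.01 m and y of carton_center in the frame of pocket between -0.01 and 0.01 m and z of carton_center in the frame of pocket below 0.021 m and angle between the x axis of carton_center and the x axis of pocket, either way round below 0.12 rad and angle between carton_center's own z axis and vertical below 0.06 rad and linear speed of carton below 0.02 m/s and value of joint gate above 1.4 rad and angle between each of vial_pink_center, vial_green_center's own z axis and vertical below 0.2 rad); the robot touches nothing.
It fails at once if the carton is dropped (faster than 0.7 m/s while no finger holds it) (linear speed of carton above 0.7 m/s and contact force between the fingers and carton below 0.05 N).
It fails at once if a vial is tipped over (tilted by more than 0.5 rad) (angle between any of vial_pink_center, vial_green_center's own z axis and vertical above 0.5 rad).
It fails at once if the latch is forced: the bar is dragged against the locker's catch with more than 40 N (contact force between latch and cage above 40 N).
It also fails if it takes over 66 s, if anything falls off the work surface, if the arm or the gripper's body presses on something with over 40 N, if the wrist force passes 120 N, or if a joint passes its speed limit or range.

## Working session

There is one attempt and no reset: what is moved stays moved. The work goes in short steps, Python scripts to look and compute and a tool call to move; the robot and the scene stay as the last step left them, time stands still between calls to the robot, and variables do not carry over. Pictures are saved under pics/ and viewed, and the job is handed in when it is done.

Besides the shell and the picture viewer there is one more tool, called after "Emit:" as name(argument=value, ...) on one line, values as JSON. arm_command: Moves the arm, as the interface text tells. Its arguments: {"type":"object","properties":{"increments":{"type":"array","items":{"type":"number"}}},"required":["increments"]}

```bash
ls; mkdir -p pics
cat > h.py <<'E'
from station import robot
import numpy as np, cv2
def K(p):
    f=p["img"].shape[0]/2/np.tan(np.radians(p["vfov"])/2)
    return f,p["cx"],p["cy"]
def proj(p,P):
    f,cx,cy=K(p); T=np.array(p["T"]); c=np.linalg.inv(T)@np.append(P,1)
    return np.array([cx+f*c[0]/c[2],cy+f*c[1]/c[2]])
def onz(p,uv,z):
    f,cx,cy=K(p); T=np.array(p["T"]); d=T[:3,:3]@np.array([(uv[0]-cx)/f,(uv[1]-cy)/f,1]); o=T[:3,3]
    return o+d*(z-o[2])/d[2]
E
python3 - <<'E'
from h import *
s=robot.sense()
for k in s: print(k,np.round(s[k],3))
for n in ["scene","side","wrist"]:
    p=robot.read_camera(n); cv2.imwrite(f"pics/{n}0.png",p["img"])
    print(n,p["vfov"],p["cx"],p["cy"],np.round(p["T"],3).tolist())
    for q in ["cage","gate","latch","latch_knob","carton_center","pocket","vial_pink_center","vial_green_center","gate_hinge","latch_pivot"]:
        print(q,[(np.round(r["centre"],1).tolist(),round(r["conf"],2)) for r in robot.spot_in(p,q)[:3]])
E
```

```text
pics
time_s 0.0
joint_positions [-75.372  35.288  -0.724  81.639   0.464  63.217  -2.314]
dq [ 0.088  0.022 -0.076 -0.027 -0.023  0.07   0.004]
joint_efforts [ 0.0000e+00 -4.5894e+01  2.0900e-01 -1.6575e+01 -6.1000e-02  2.0000e-02
  0.0000e+00]
position [0.181 0.624 0.404]
ee_rot [-179.859    0.     163.859]
contact_force [ 0.535  0.12  -0.254]
torque [ 0.001  0.019 -0.008]
grip_width 0.093
scene 51.298807053276704 320.7888728728521 226.2815782571797 [[0.427, -0.539, 0.726, -0.333], [-0.904, -0.261, 0.339, -0.278], [0.006, -0.801, -0.599, 0.765], [0.0, 0.0, 0.0, 1.0]]
cage [([477.1, 262.4], 0.92)]
gate [([439.7, 267.5], 0.88)]
latch [([442.2, 270.4], 0.6)]
latch_knob [([442.2, 270.7], 0.87)]
carton_center [([462.1, 267.8], 0.73), ([443.7, 271.9], 0.52)]
pocket [([272.1, 255.6], 0.7), ([462.1, 266.3], 0.51)]
vial_pink_center [([211.9, 203.5], 0.79), ([310.6, 258.3], 0.67)]
vial_green_center [([224.6, 223.7], 0.58)]
gate_hinge [([437.6, 269.3], 0.93)]
latch_pivot [([438.4, 267.2], 0.65)]
side 45.892995657379856 320.03707672721333 244.19594899705493 [[-0.934, -0.228, 0.277, 0.096], [-0.358, 0.599, -0.716, 1.214], [-0.003, -0.767, -0.641, 1.042], [0.0, 0.0, 0.0, 1.0]]
cage [([332.5, 190.9], 0.74)]
gate [([350.6, 196.9], 0.67)]
latch [([364.4, 195.5], 0.74)]
latch_knob [([365.1, 192.4], 0.67)]
carton_center [([340.7, 191.2], 0.73)]
pocket [([340.2, 291.6], 0.64)]
vial_pink_center [([279.8, 333.6], 0.79), ([315.8, 346.8], 0.74), ([357.1, 253.1], 0.63)]
vial_green_center [([321.8, 313.8], 0.67)]
gate_hinge [([348.0, 196.9], 0.7), ([341.1, 292.8], 0.37)]
latch_pivot []
wrist 60.23722264313694 317.62592368794463 237.62655934867527 [[0.278, 0.924, 0.264, 0.108], [0.961, -0.267, -0.077, 0.645], [-0.0, 0.275, -0.962, 0.385], [0.0, 0.0, 0.0, 1.0]]
cage []
gate []
latch []
latch_knob []
carton_center []
pocket [([147.8, 468.1], 0.56)]
vial_pink_center [([198.7, 460.1], 0.65)]
vial_green_center []
gate_hinge []
latch_pivot []
```

View pics/scene0.png

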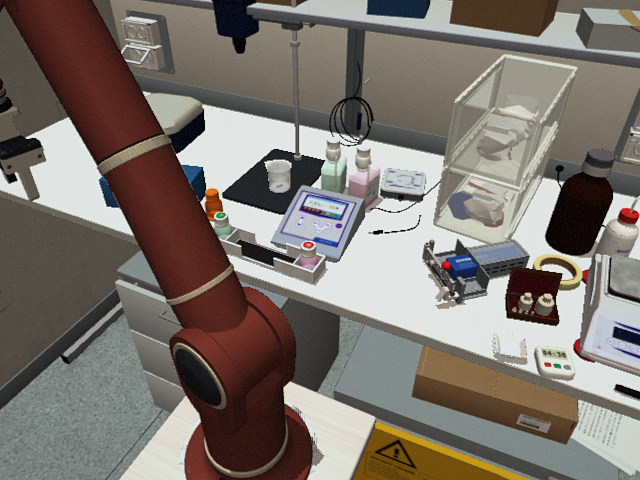

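View pics/side0.png

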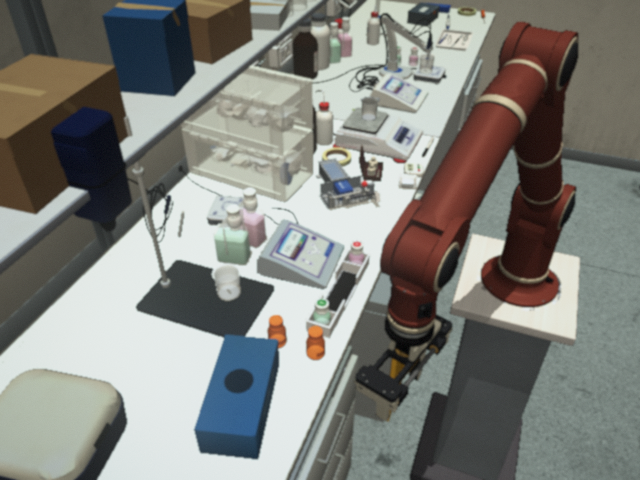

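View pics/wrist0.png

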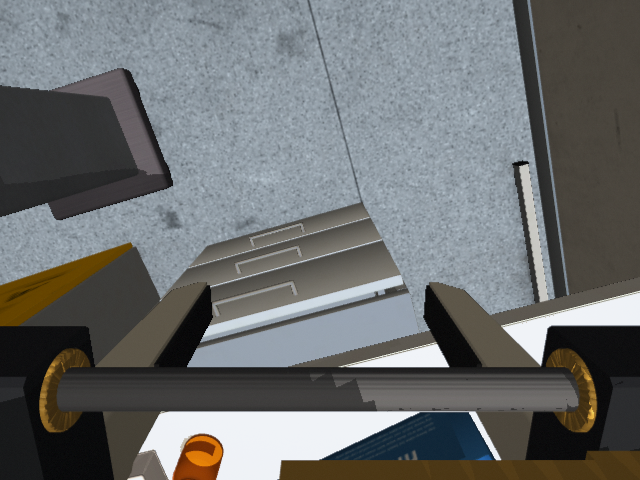

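Run:
```python
from h import *
a=cv2.imread("pics/scene0.png"); b=cv2.imread("pics/side0.png")
cv2.imwrite("pics/c1.png",cv2.resize(a[220:330,400:560],None,fx=5,fy=5,interpolation=cv2.INTER_CUBIC))
cv2.imwrite("pics/c2.png",cv2.resize(b[140:220,290:400],None,fx=7,fy=7,interpolation=cv2.INTER_CUBIC))
```

```text
(no output)
```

View pics/c1.png

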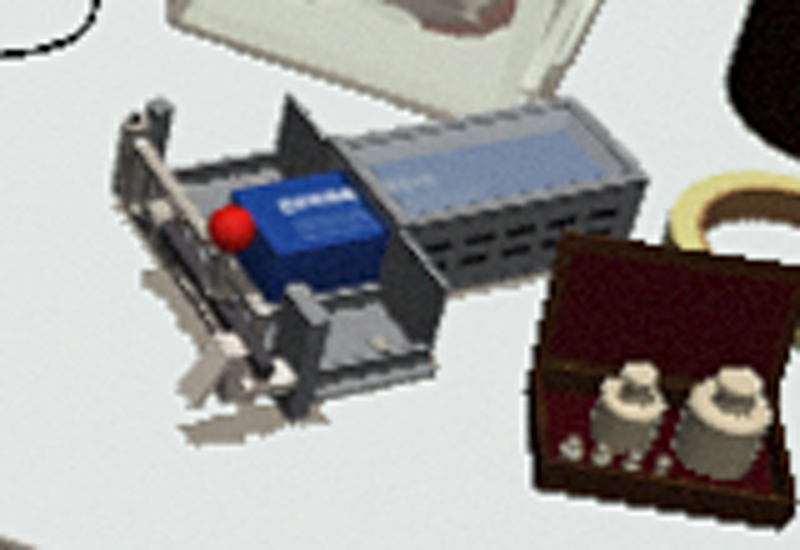

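View pics/c2.png

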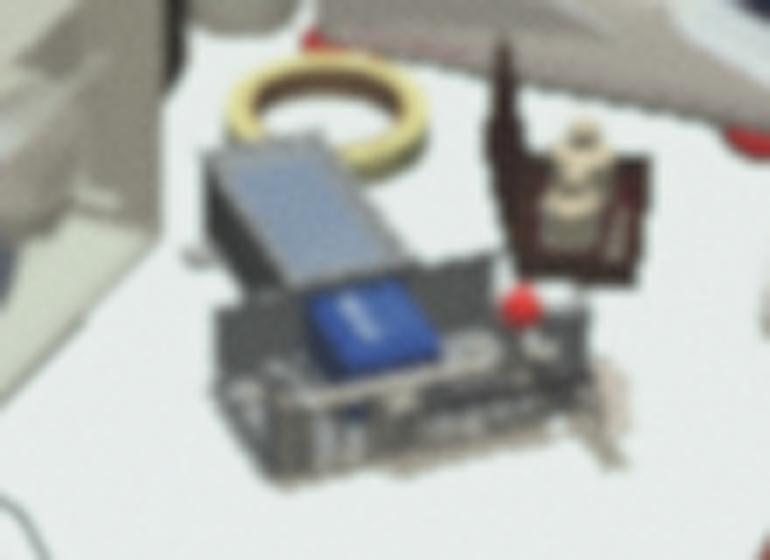

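Run:
```python
from h import *
p=robot.read_camera("scene"); q=robot.read_camera("side")
c1=lambda u,v:(400+u/5,220+v/5); c2=lambda u,v:(290+u/7,140+v/7)
print("knob",onz(p,c1(232,228),.076),onz(q,c2(520,305),.076))
print("postL",onz(p,c1(158,105),.058),"postR",onz(p,c1(303,290),.058), onz(q,c2(575,290),.058))
print("roof back",onz(p,c1(575,98),.051),onz(p,c1(648,180),.051),onz(q,c2(205,150),.051),onz(q,c2(320,132),.051))
print("carton front top", onz(p,c1(232,190),.037),onz(p,c1(270,258),.037))
print("vials", onz(p,(309,247),.079),onz(p,(221,217),.079),onz(q,(357,245),.079),onz(q,(321.5,303),.079))
print("pocket",onz(q,(340,291),.004),onz(p,(268,253),.004))
```

```text
knob [ 0.49151397 -0.18331608  0.076     ] [ 0.48982514 -0.18113408  0.076     ]
postL [ 0.58231157 -0.12964051  0.058     ] postR [ 0.48727126 -0.21707776  0.058     ] [ 0.47788106 -0.22722758  0.058     ]
roof back [ 0.68044338 -0.30086397  0.051     ] [ 0.63359226 -0.33870156  0.051     ] [ 0.67848936 -0.28939463  0.051     ] [ 0.63322821 -0.32382561  0.051     ]
carton front top [ 0.56377563 -0.17162649  0.037     ] [ 0.52584222 -0.19771519  0.037     ]
vials [0.41872139 0.10059622 0.079     ] [0.42881477 0.3357938  0.079     ] [0.41876064 0.10729576 0.079     ] [0.43060249 0.33942456 0.079     ]
pocket [0.4271844  0.21381142 0.004     ] [0.43859996 0.21950217 0.004     ]
```

```bash
cat >> h.py <<'E'
from scipy.spatial.transform import Rotation as Ro
def cur():
    s=robot.sense(); 
    return np.array(s["position"]),Ro.from_euler("xyz",s["ee_rot"],degrees=True),s
def plan(wps,start=None):
    """wps: list of (x,y,z,yaw_deg,grip,nrows); prints rows in tool axes"""
    if start is None: p,R,_=cur()
    else: p=np.array(start[:3]);R=Ro.from_euler("xyz",[180,0,start[3]],degrees=True)
    out=[]
    for x,y,z,yaw,g,n in wps:
        Rt=Ro.from_euler("xyz",[180,0,yaw],degrees=True)
        p0=p;rv=(R.inv()*Rt).as_rotvec()
        R0=R
        for i in range(n):
            a=np.array([x,y,z]); pt=p0+(a-p0)*(i+1)/n; Rn=R0*Ro.from_rotvec(rv*(i+1)/n)
            d=R.inv().apply(pt-p)*1000; w=(R.inv()*Rn).as_rotvec()
            d=np.round(d,1); w=np.round(w,3)
            out.append([*d,*w,g]); p=p+R.apply(d/1000); R=R*Ro.from_rotvec(w)
    for k in range(0,len(out),5):
        print("[",", ".join(", ".join(f"{v:g}" for v in r) for r in out[k:k+5]),"]")
    print("end",np.round(p,4),np.round(R.as_euler("xyz",degrees=True),2))
E
python3 - <<'E'
from h import *
p=robot.read_camera("scene"); 
for n,uv in dict(boxL=(440,230),boxR=(510,240),metL=(273,232),metR=(330,257),metTR=(365,196)).items(): print(n,onz(p,uv,0).round(3))
plan([(.45,.5,.404,115,1,8),(.60,.2,.404,80,1,8),(.55,-.12,.38,41,1,8)])
E
```

```text
boxL [ 0.711 -0.125  0.   ]
boxR [ 0.746 -0.292  0.   ]
metL [0.519 0.252 0.   ]
metR [0.493 0.083 0.   ]
metTR [0.774 0.104 0.   ]
[ -36.7, -5.6, 0.1, -0, -0, 0.107, 1, -37, -1.6, 0.1, -0, -0, 0.106, 1, -37, 2.3, 0.1, -0, -0, 0.107, 1, -36.5, 6.2, 0.1, -0, -0, 0.106, 1, -35.7, 10.1, 0.1, -0, -0, 0.107, 1 ]
[ -34.4, 13.8, 0.1, -0, -0, 0.107, 1, -32.7, 17.5, 0.1, -0, -0, 0.106, 1, -30.7, 20.7, 0, -0, -0, 0.107, 1, -41.9, 1.2, 0, -0, -0, 0.076, 1, -41.7, 4.3, 0, -0, -0, 0.077, 1 ]
[ -41.3, 7.5, 0, -0, -0, 0.076, 1, -40.5, 10.7, 0, -0, -0, 0.076, 1, -39.6, 13.7, 0, -0, -0, 0.077, 1, -38.5, 16.7, 0, -0, -0, 0.076, 1, -37.1, 19.6, 0, -0, -0, 0.076, 1 ]
[ -35.5, 22.3, 0, -0, 0, 0.077, 1, -40.5, 0.8, 3, -0, 0, 0.085, 1, -40.2, 4.3, 3, -0, 0, 0.085, 1, -39.8, 7.6, 3, -0, 0, 0.085, 1, -39, 11, 3, -0, 0, 0.085, 1 ]
[ -37.8, 14.2, 3, -0, 0, 0.085, 1, -36.6, 17.5, 3, -0, 0, 0.085, 1, -34.9, 20.4, 3, -0, 0, 0.085, 1, -33.1, 23.4, 3, -0, 0, 0.085, 1 ]
end [ 0.55 -0.12  0.38] [-180.      0.     41.01]
```

Emit:
arm_command(increments=[-37,-6,0,0,0,0.107,1,-37,-2,0,0,0,0.107,1,-37,2,0,0,0,0.107,1,-36,6,0,0,0,0.107,1,-36,10,0,0,0,0.107,1])

```text
time_s: 2.3
position: [0.3496, 0.5446, 0.4049]
ee_rot: [180.0, -0.0, 133.0]
contact_force: [-0.1, -0.2, 0.5]
grip_width: 0.0927
```

Emit:
arm_command(increments=[-34,14,0,0,0,0.107,1,-33,17,0,0,0,0.107,1,-31,21,0,0,0,0.107,1,-42,1,0,0,0,0.077,1,-42,4,0,0,0,0.077,1])

```text
time_s: 2.8
position: [0.4872, 0.4216, 0.4043]
ee_rot: [180.0, 0.0, 105.8]
contact_force: [0.1, 0.5, 0.4]
grip_width: 0.0932
```

Emit:
arm_command(increments=[-41,7,0,0,0,0.077,1,-40,11,0,0,0,0.077,1,-40,14,0,0,0,0.077,1,-38,17,0,0,0,0.077,1,-37,20,0,0,0,0.077,1])

```text
time_s: 3.3
position: [0.5802, 0.234, 0.405]
ee_rot: [180.0, -0.0, 83.8]
contact_force: [1.6, -0.3, -0.2]
grip_width: 0.0931
```

Emit:
arm_command(increments=[-35,22,0,0,0,0.077,1,-40,1,3,0,0,0.085,1,-40,4,3,0,0,0.085,1,-40,8,3,0,0,0.085,1,-39,11,3,0,0,0.085,1])

```text
time_s: 3.8
position: [0.5716, 0.0374, 0.3928]
ee_rot: [180.0, -0.0, 59.9]
contact_force: [-0.2, -0.1, 0.1]
grip_width: 0.0931
```

Emit:
arm_command(increments=[-38,14,3,0,0,0.085,1,-37,17,3,0,0,0.085,1,-35,20,3,0,0,0.085,1,-33,23,3,0,0,0.085,1,0,0,0,0,0,0,1])

```text
time_s: 4.3
position: [0.5421, -0.1274, 0.3814]
ee_rot: [179.8, 0.2, 39.8]
contact_force: [-0.4, 0.3, 0.9]
grip_width: 0.0932
```

Run:
```python
from h import *
p,R,s=cur(); print(s["time_s"],p.round(4),s["ee_rot"],np.round(s["joint_positions"],1),np.round(s["contact_force"],1))
for n in ["wrist","scene"]:
    p=robot.read_camera(n); cv2.imwrite(f"pics/{n}1.png",p["img"]); np.save(f"pics/{n}1T.npy",p["T"])
    for q in ["cage","gate","latch_knob","carton_center","pocket","vial_pink_center","vial_green_center","gate_hinge","latch_pivot"]:
        print(q,[(np.round(r["centre"],1).tolist(),round(r["conf"],2)) for r in robot.spot_in(p,q)[:3]])
```

```text
4.3 [ 0.5421 -0.1274  0.3814] [179.77523777   0.20780375  39.84420317] [-10.4  31.5  33.5  99.8 -20.3  54.8 -19.1] [-0.4  0.3  0.9]
cage [([439.1, 247.4], 0.92)]
gate [([334.0, 273.4], 0.58)]
latch_knob [([329.3, 301.5], 0.78), ([332.0, 270.0], 0.64)]
carton_center [([405.8, 247.3], 0.9)]
pocket [([24.6, 143.0], 0.89)]
vial_pink_center [([7.1, 140.5], 0.75)]
vial_green_center []
gate_hinge [([333.0, 271.3], 0.67)]
latch_pivot [([330.9, 273.9], 0.84)]
cage [([474.0, 263.6], 0.68)]
gate [([440.8, 267.1], 0.9)]
latch_knob [([442.2, 266.1], 0.7)]
carton_center [([462.4, 266.5], 0.81)]
pocket [([299.5, 265.7], 0.59), ([474.7, 263.7], 0.55)]
vial_pink_center [([212.9, 203.9], 0.75), ([310.9, 260.3], 0.58), ([214.4, 221.8], 0.38)]
vial_green_center [([216.1, 217.5], 0.53)]
gate_hinge [([439.7, 268.8], 0.66)]
latch_pivot [([440.3, 268.2], 0.74)]
```

View pics/wrist1.png

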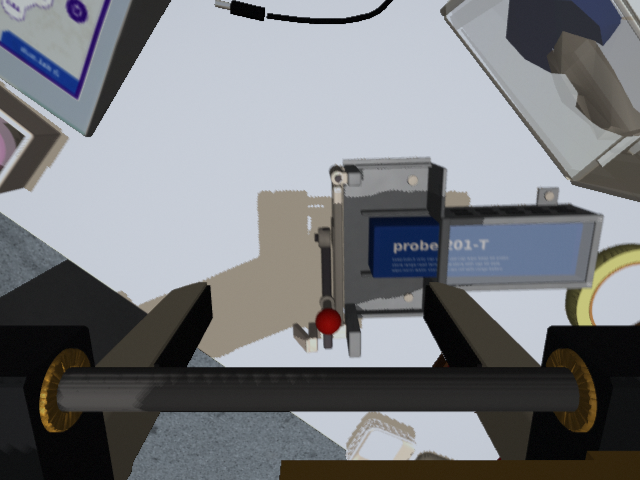

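View pics/scene1.png

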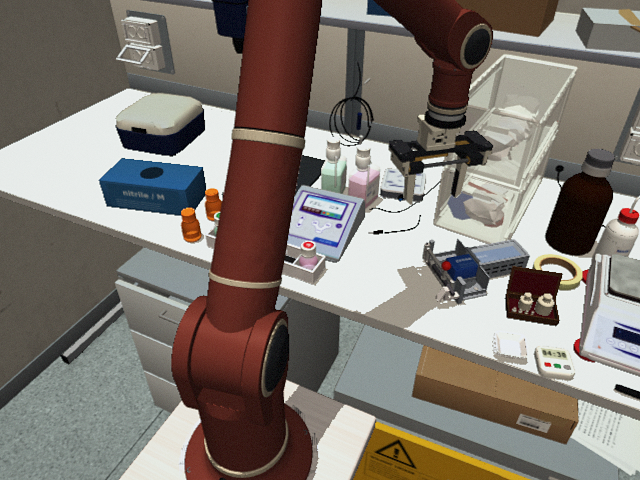

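Run:
```python
from h import *
a=cv2.imread("pics/wrist1.png")
cv2.imwrite("pics/c3.png",cv2.resize(a[150:360,310:460],None,fx=3.8,fy=2.85,interpolation=cv2.INTER_CUBIC) if 0 else cv2.resize(a[150:360,300:500],None,fx=2.8,fy=2.8,interpolation=cv2.INTER_CUBIC))
cv2.imwrite("pics/c4.png",cv2.resize(a[180:310,430:610],None,fx=4,fy=4,interpolation=cv2.INTER_CUBIC))
```

```text
(no output)
```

View pics/c3.png

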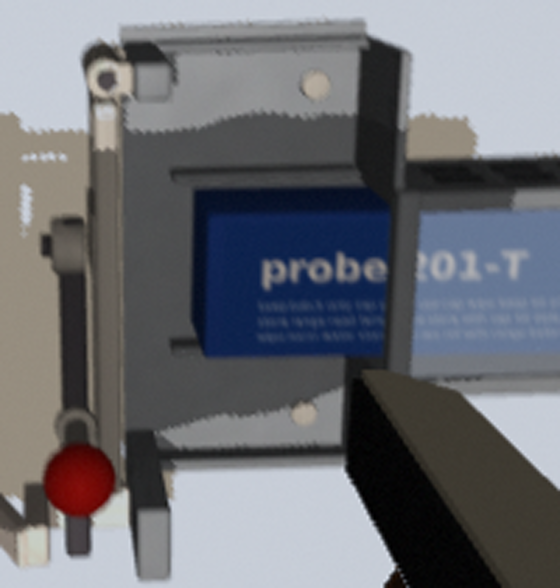

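View pics/c4.png

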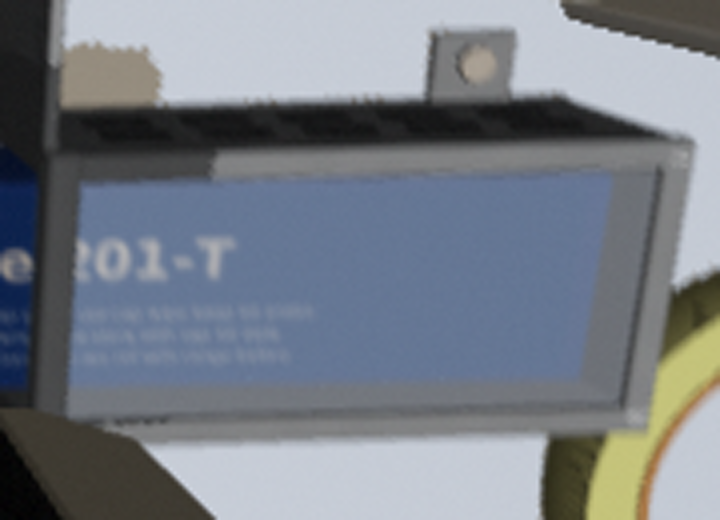

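```bash
cat > fit.py <<'E'
from h import *
from scipy.optimize import least_squares
p=robot.read_camera("wrist")
c3=lambda u,v:(300+u/2.8,150+v/2.8); c4=lambda u,v:(430+u/4,180+v/4)
obs=[((-.122,-.040,.076),c3(80,480)),((-.112,.065,.048),c3(108,78)),((-.085,.0225,.037),c3(208,212)),((-.085,-.0225,.037),c3(205,356)),
((-.1,-.065,.058),c3(153,545)),((.085,.0225,.037),c4(612,172)),((.085,-.0225,.037),c4(583,383)),((-.1,.065,.058),c3(152,80))]
def f(v):
    c,s=np.cos(v[2]),np.sin(v[2]); r=[]
    for P,uv in obs:
        W=[v[0]+c*P[0]-s*P[1],v[1]+s*P[0]+c*P[1],P[2]]
        r.append(proj(p,W)-np.array(uv))
    return np.array(r).ravel()
r=least_squares(f,[.6,-.248,np.radians(-49)],loss="soft_l1")
print(r.x[:2].round(4),np.degrees(r.x[2]).round(2)); print(r.fun.reshape(-1,2).round(1))
E
python3 fit.py
```

```text
[ 0.6071 -0.2376] -48.17
[[ 0.3 -0.4]
 [ 0.4 -0.4]
 [-2.1  1.8]
 [-1.8  2.3]
 [ 0.9 -6.8]
 [ 0.1 -0.1]
 [-1.  -0.6]
 [ 1.8  0.4]]
```

```bash
sed -i 's/^p=robot.read_camera("wrist")/p=robot.read_camera("wrist"); print(np.abs(p["T"]-np.load("pics\/wrist1T.npy")).max()); p["T"]=np.load("pics\/wrist1T.npy")/' fit.py; python3 fit.py; python3 -c "
from h import *
p,R,s=cur(); print(s['time_s'],p.round(4),s['ee_rot'])"
```

```text
0.01057638073509215
[ 0.6034 -0.2474] -48.96
[[ 0.7 -0.7]
 [ 1.  -0.3]
 [-1.9  1.7]
 [-1.6  2. ]
 [ 1.2 -7.3]
 [-0.7 -0.1]
 [-1.9 -0.9]
 [ 2.3  0.5]]
5.4 [ 0.5442 -0.1206  0.3808] [1.79999124e+02 3.09076996e-03 4.05464876e+01]
```

Run:
```python
from h import *
plan([(.493,-.182,.30,41,0.6,4)])
```

```text
[ -19.7, 3.4, 20.2, 0, 0, -0.002, 0.6, -19.7, 3.3, 20.2, 0, 0, -0.002, 0.6, -19.7, 3.2, 20.2, 0, 0, -0.002, 0.6, -19.7, 3.3, 20.2, 0, 0, -0.002, 0.6 ]
end [ 0.4931 -0.182   0.3   ] [180.   0.  41.]
```

Emit:
arm_command(increments=[-20,3.5,20,0,0,-0.002,0.6,-20,3,20,0,0,-0.002,0.6,-20,3,20,0,0,-0.002,0.6,-19,3.5,20,0,0,-0.002,0.6,0,0,0,0,0,0,0.6])

```text
time_s: 5.9
position: [0.4903, -0.1839, 0.299]
ee_rot: [-179.8, 0.2, 40.7]
contact_force: [0.0, -0.3, -0.1]
grip_width: 0.0584
```

Run:
```python
from h import *
p=robot.read_camera("wrist");p=robot.read_camera("wrist");cv2.imwrite("pics/w2.png",p["img"])
P,R,s=cur(); print(s["time_s"],P.round(4),s["ee_rot"])
print(proj(p,[.493,-.182,.076]),proj(p,P+R.apply([0,0,.167])),proj(p,P+R.apply([0,0,.223])))
m=cv2.inRange(cv2.cvtColor(p["img"],cv2.COLOR_BGR2HSV),(0,150,60),(6,255,255))
n,l,st,ce=cv2.connectedComponentsWithStats(m)
for i in range(1,n):
    if st[i,4]>50: print(st[i],ce[i].round(1), onz(p,ce[i],.076).round(4))
```

```text
6.0 [ 0.4933 -0.1819  0.3011] [ 1.79997995e+02 -2.94574081e-02  4.09722671e+01]
[318.11929872 267.92861938] [318.19228093 318.68033188] [318.27651567 268.60064571]
[ 299  250   37   38 1088] [316.9 268.3] [ 0.4924 -0.1817  0.076 ]
```

View pics/w2.png

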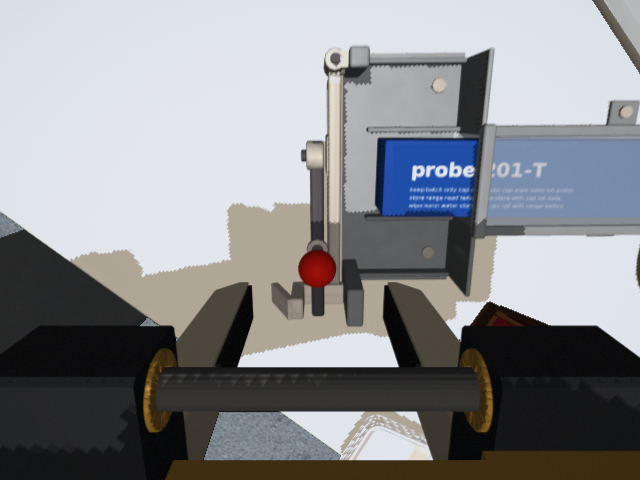

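Emit:
arm_command(increments=[0,0,15,0,0,0,0.6,0,0,15,0,0,0,0.6,0,0,15,0,0,0,0.6,0,0,12,0,0,0,0.5,0,0,0,0,0,0,0.4])

```text
time_s: 6.5
position: [0.4934, -0.1808, 0.2431]
ee_rot: [-179.9, -0.0, 41.1]
contact_force: [-0.2, -0.0, 0.6]
grip_width: 0.0442
```

Emit:
arm_command(increments=[0,0,0,0,0,0,0.3,0,0,0,0,0,0,0.2,0,0,0,0,0,0,0.1,0,0,0,0,0,0,0,0,0,0,0,0,0,0])

```text
time_s: 7.0
position: [0.4926, -0.1815, 0.2443]
ee_rot: [-179.9, -0.0, 41.0]
contact_force: [-0.7, 2.5, 5.2]
grip_width: 0.0185
```

Run:
```python
from h import *
p=robot.read_camera("wrist");cv2.imwrite("pics/w3.png",p["img"])
P,R,s=cur(); print(s["time_s"],P.round(4),s["ee_rot"],s["contact_force"],s["grip_width"])
```

```text
7.05 [ 0.4926 -0.1815  0.2443] [-1.79923855e+02 -4.43858004e-02  4.10306589e+01] [-1.4249008   2.64650178  6.67738156] 0.018227186802602414
```

View pics/w3.png

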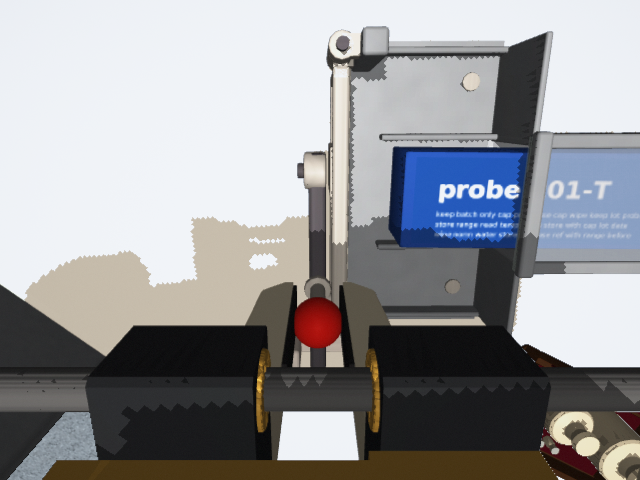

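Run:
```python
import numpy as np
r=np.hypot(55,40);ph=np.arctan2(40,55)+np.linspace(0,.42,9)
a=r*np.cos(ph);b=r*np.sin(ph)
print(np.c_[-np.diff(a),-np.diff(b)].round(2).tolist())
```

```text
[[2.17, -2.83], [2.32, -2.71], [2.46, -2.59], [2.59, -2.45], [2.72, -2.32], [2.83, -2.17], [2.94, -2.02], [3.05, -1.86]]
```

Emit:
arm_command(increments=[2.2,0,-2.8,0,0,0,0,2.3,0,-2.7,0,0,0,0,2.5,0,-2.6,0,0,0,0,2.6,0,-2.4,0,0,0,0,2.7,0,-2.3,0,0,0,0])

```text
time_s: 7.55
position: [0.5016, -0.1737, 0.2564]
ee_rot: [-179.9, 0.1, 41.0]
contact_force: [-3.1, 0.9, -1.8]
grip_width: 0.0184
```

Emit:
arm_command(increments=[2.8,0,-2.2,0,0,0,0,2.9,0,-2,0,0,0,0,3,0,-1.9,0,0,0,0,0,0,0,0,0,0,0])

```text
time_s: 7.95
position: [0.5086, -0.1675, 0.2628]
ee_rot: [-179.9, -0.0, 41.1]
contact_force: [-3.9, 2.1, 0.1]
grip_width: 0.0181
```

Run:
```python
from h import *
p=robot.read_camera("wrist");cv2.imwrite("pics/w4.png",p["img"])
q=robot.read_camera("scene");cv2.imwrite("pics/s4.png",cv2.resize(q["img"][210:320,400:540],None,fx=5,fy=5,interpolation=cv2.INTER_CUBIC))
P,R,s=cur(); print(s["time_s"],P.round(4),s["ee_rot"],s["contact_force"],s["grip_width"])
```

```text
8.05 [ 0.5084 -0.1677  0.2626] [-1.79920839e+02  5.52910663e-03  4.10431013e+01] [-5.11812554  2.21749354 -0.24784481] 0.018352608889838244
```

View pics/w4.png

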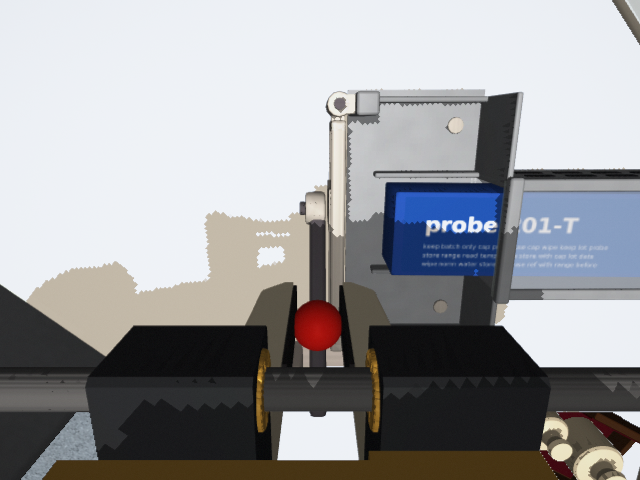

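View pics/s4.png

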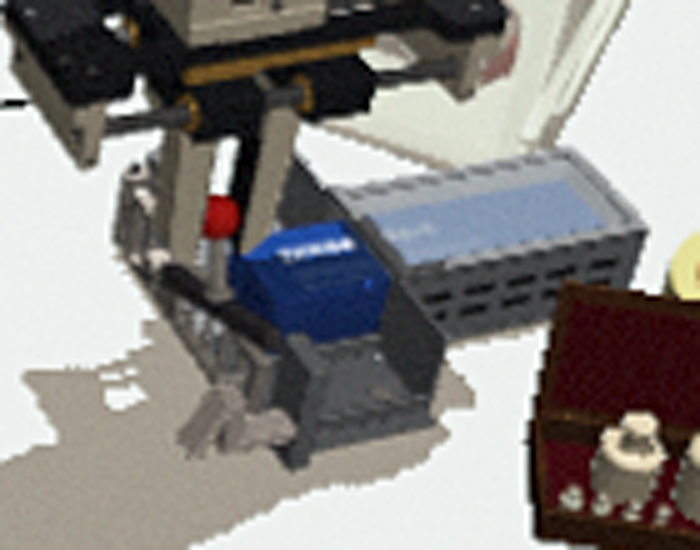

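Emit:
arm_command(increments=[0.8,-5,0,0,0,0.06,0,0.8,-5,0,0,0,0.06,0,0.8,-5,0,0,0,0.06,0,0.8,-5,0,0,0,0.06,0,0.8,-5,0,0,0,0.06,0])

```text
time_s: 8.55
position: [0.4983, -0.1459, 0.2632]
ee_rot: [179.8, -0.1, 23.7]
contact_force: [-3.9, 0.6, 1.0]
grip_width: 0.0179
```

Run:
```python
from h import *
p=robot.read_camera("wrist");cv2.imwrite("pics/w5.png",p["img"])
P,R,s=cur(); print(s["time_s"],P.round(4),s["ee_rot"],s["contact_force"],s["grip_width"])
```

```text
8.6 [ 0.498  -0.1451  0.2631] [ 1.79919299e+02 -1.51698832e-02  2.36746249e+01] [-3.71157797  0.32209701  1.80351168] 0.018202466610463403
```

View pics/w5.png

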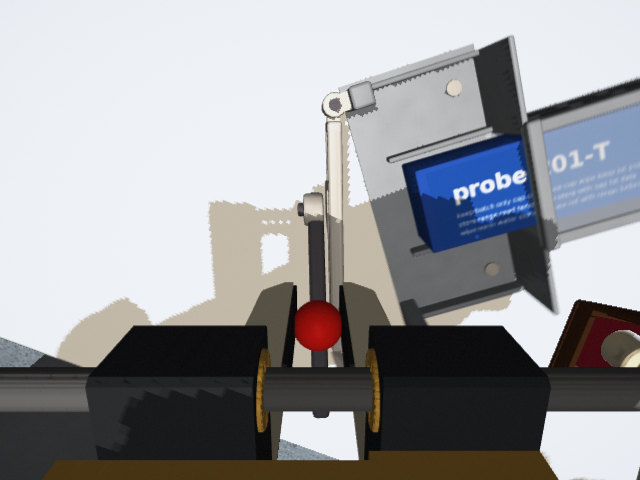

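Gate is swinging with the latch held (gate vertical in the image under the knob at (318,326)); continue.

Emit:
arm_command(increments=[1.5,-8.4,0,0,0,0.1,0,1.5,-8.4,0,0,0,0.1,0,1.5,-8.4,0,0,0,0.1,0,1.5,-8.4,0,0,0,0.1,0,1.5,-8.4,0,0,0,0.1,0])

```text
time_s: 9.1
position: [0.4962, -0.1051, 0.2638]
ee_rot: [179.8, -0.2, -5.2]
contact_force: [-5.4, -2.3, 5.2]
grip_width: 0.0182
```

Emit:
arm_command(increments=[1.5,-8.4,0,0,0,0.1,0,1.5,-8.4,0,0,0,0.1,0,1.5,-8.4,0,0,0,0.1,0,1.5,-8.4,0,0,0,0.1,0,1.5,-8.4,0,0,0,0.1,0])

```text
time_s: 9.6
position: [0.5149, -0.0658, 0.2634]
ee_rot: [180.0, -0.0, -33.7]
contact_force: [-5.8, 0.6, 4.5]
grip_width: 0.0181
```

Emit:
arm_command(increments=[1.5,-8.4,0,0,0,0.1,0,1.5,-8.4,0,0,0,0.1,0,1.5,-8.4,0,0,0,0.1,0,0,0,0,0,0,0,0])

```text
time_s: 10.0
position: [0.5353, -0.0476, 0.2628]
ee_rot: [-180.0, 0.0, -50.6]
contact_force: [-4.6, 3.5, 4.5]
grip_width: 0.0185
```

Run:
```python
from h import *
p=robot.read_camera("wrist");cv2.imwrite("pics/w6.png",p["img"])
P,R,s=cur(); print(s["time_s"],P.round(4),s["ee_rot"],s["contact_force"],s["grip_width"])
```

```text
10.05 [ 0.5352 -0.0478  0.2629] [-1.79932127e+02  1.63457243e-02 -5.05458177e+01] [-4.50814205  2.90461496  4.60919995] 0.01819722489513958
```

View pics/w6.png

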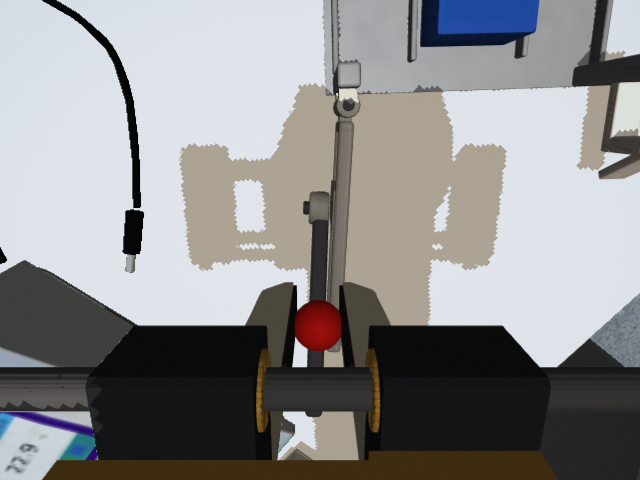

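Emit:
arm_command(increments=[0,0,0,0,0,0,0.5,0,0,0,0,0,0,0.5,0,0,0,0,0,0,0.5,0,0,-15,0,0,0,0.6,0,0,-30,0,0,0,0.7])

```text
time_s: 10.55
position: [0.5342, -0.0484, 0.3074]
ee_rot: [179.8, 0.1, -50.7]
contact_force: [0.3, 0.2, 1.3]
grip_width: 0.0537
```

Emit:
arm_command(increments=[0,0,-45,0,0,0,0.7,0,0,-20,0,0,0,0.7,0,0,0,0,0,0,0.75])

```text
time_s: 10.85
position: [0.5352, -0.0499, 0.377]
ee_rot: [-179.7, -0.4, -50.7]
contact_force: [-0.8, -0.3, 0.4]
grip_width: 0.0681
```

Run:
```python
from h import *
p=robot.read_camera("wrist");p=robot.read_camera("wrist");cv2.imwrite("pics/w7.png",p["img"]); np.save("pics/w7T.npy",p["T"])
q=robot.read_camera("scene");cv2.imwrite("pics/s7.png",cv2.resize(q["img"][210:320,380:540],None,fx=5,fy=5,interpolation=cv2.INTER_CUBIC))
P,R,s=cur(); print(s["time_s"],P.round(4),s["ee_rot"],s["contact_force"],s["grip_width"])
```

```text
11.0 [ 0.5342 -0.0484  0.3723] [ 1.79988533e+02  5.52599132e-02 -5.06488547e+01] [ 0.47878207  0.22869772 -0.20380573] 0.06993914844046982
```

View pics/w7.png

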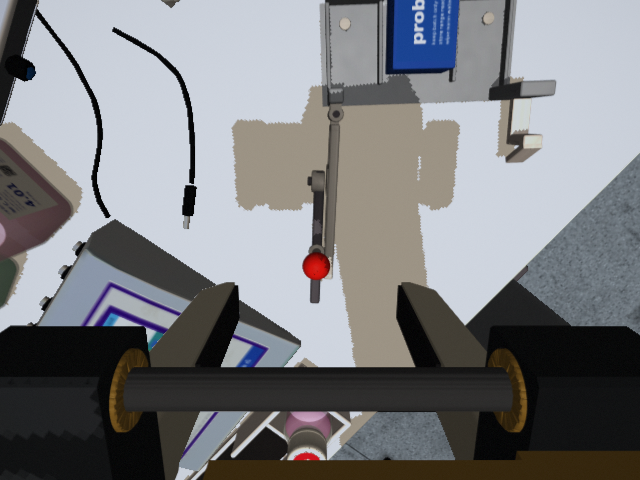

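View pics/s7.png

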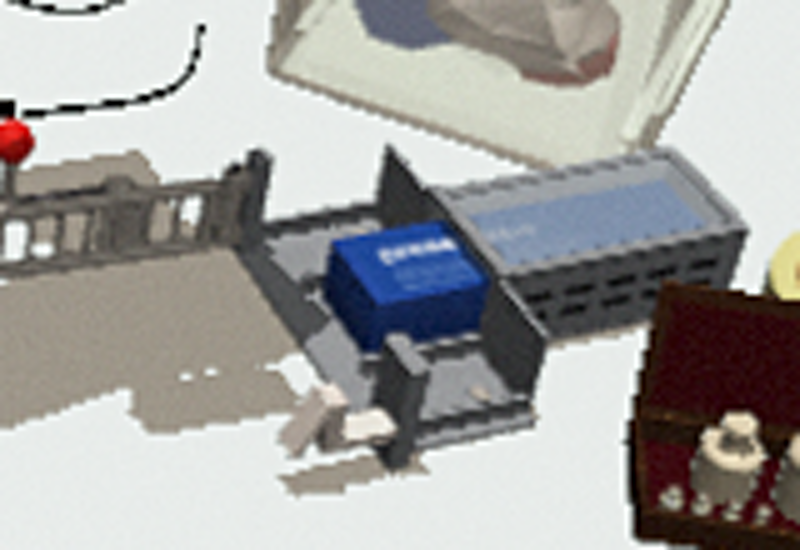

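Run:
```python
from h import *
plan([(.548,-.12,.34,40,0.75,11),(.5601,-.1976,.30,131.04,.75,11)])
```

```text
[ 5.8, 3.2, 2.9, -0, 0, -0.144, 0.75, 5.4, 3.9, 3, -0, 0, -0.144, 0.75, 4.7, 4.7, 2.9, -0, 0, -0.143, 0.75, 3.9, 5.3, 2.9, -0, 0, -0.144, 0.75, 3.2, 5.8, 3, -0, 0, -0.144, 0.75 ]
[ 2.3, 6.3, 2.9, -0, 0, -0.144, 0.75, 1.4, 6.5, 2.9, -0.001, 0, -0.144, 0.75, 0.5, 6.6, 3, 0, 0, -0.144, 0.75, -0.5, 6.6, 2.9, 0, 0.001, -0.143, 0.75, -1.5, 6.5, 2.9, 0, -0, -0.144, 0.75 ]
[ -2.3, 6.2, 3, 0, -0, -0.144, 0.75, -3.7, 6.1, 3.6, 0, 0, -0.144, 0.75, -4.5, 5.5, 3.7, 0, 0, -0.145, 0.75, -5.3, 4.8, 3.6, 0, 0, -0.144, 0.75, -5.9, 4, 3.6, 0, 0, -0.145, 0.75 ]
[ -6.5, 3.1, 3.7, 0, 0, -0.144, 0.75, -6.8, 2.2, 3.6, 0, 0, -0.145, 0.75, -7, 1.1, 3.6, 0, 0, -0.144, 0.75, -7.1, 0.1, 3.7, 0, 0, -0.145, 0.75, -7.1, -0.9, 3.6, 0, 0, -0.144, 0.75 ]
[ -6.9, -1.9, 3.7, 0, 0, -0.145, 0.75, -6.5, -2.9, 3.6, 0, 0, -0.144, 0.75 ]
end [ 0.5601 -0.1976  0.3   ] [1.7999e+02 1.0000e-02 1.3104e+02]
```

Emit:
arm_command(increments=[6,3,3,0,0,-0.144,0.75,5.5,4,3,0,0,-0.144,0.75,4.5,4.5,3,0,0,-0.144,0.75,4,5.5,3,0,0,-0.144,0.75,3,6,3,0,0,-0.144,0.75])

```text
time_s: 11.5
position: [0.5404, -0.0814, 0.3561]
ee_rot: [180.0, 0.2, -9.1]
contact_force: [0.1, 0.1, -0.7]
grip_width: 0.0698
```

Emit:
arm_command(increments=[2,6.5,3,0,0,-0.144,0.75,1.5,6.5,3,0,0,-0.144,0.75,0.5,6.5,3,0,0,-0.144,0.75,-0.5,6.5,3,0,0,-0.144,0.75,-1.5,6.5,3,0,0,-0.144,0.75])

```text
time_s: 12.0
position: [0.5464, -0.114, 0.341]
ee_rot: [-179.9, 0.1, 32.2]
contact_force: [-0.9, 0.5, 0.1]
grip_width: 0.0694
```

Emit:
arm_command(increments=[-2.5,6,3,0,0,-0.144,0.75,-3.5,6,3.5,0,0,-0.144,0.75,-4.5,5.5,3.5,0,0,-0.144,0.75,-5.5,5,3.5,0,0,-0.144,0.75,-6,4,3.5,0,0,-0.144,0.75])

```text
time_s: 12.5
position: [0.5519, -0.1488, 0.324]
ee_rot: [-179.8, 0.0, 73.4]
contact_force: [-0.3, -0.4, -1.5]
grip_width: 0.0696
```

Emit:
arm_command(increments=[-6.5,3,3.5,0,0,-0.144,0.75,-7,2,3.5,0,0,-0.144,0.75,-7,1,3.5,0,0,-0.144,0.75,-7,0,3.5,0,0,-0.144,0.75,-7,-1,3.5,0,0,-0.144,0.75])

```text
time_s: 13.0
position: [0.5567, -0.1841, 0.3065]
ee_rot: [-179.9, -0.1, 114.7]
contact_force: [0.0, 0.8, 0.1]
grip_width: 0.0699
```

Emit:
arm_command(increments=[-7,-2,3.5,0,0,-0.144,0.75,-6.5,-3,3.5,0,0,-0.144,0.75,0,0,0,0,0,0,0.75])

```text
time_s: 13.3
position: [0.5583, -0.1997, 0.2994]
ee_rot: [-179.9, -0.2, 130.7]
contact_force: [-0.5, 0.7, 1.0]
grip_width: 0.0698
```

Run:
```python
from h import *
p=robot.read_camera("wrist");p=robot.read_camera("wrist");cv2.imwrite("pics/w8.png",p["img"]); np.save("pics/w8T.npy",p["T"])
P,R,s=cur(); print(s["time_s"],P.round(4),s["ee_rot"],np.round(s["joint_positions"],1),s["grip_width"])
a=np.radians(-48.96);o=np.array([.6034,-.2474]);Rm=np.array([[np.cos(a),-np.sin(a)],[np.sin(a),np.cos(a)]])
for c in [(-.085,.0225),(-.085,-.0225)]: print(proj(p,[*(o+Rm@c),.037]))
```

```text
13.4 [ 0.5588 -0.1983  0.3002] [-1.79961519e+02 -1.30911090e-01  1.30645008e+02] [14.2 36.9  5.1 98.3 -4.4 45.1 62.1] 0.06960487098016706
[358.40474582 218.99338621]
[283.83327581 219.52661488]
```

View pics/w8.png

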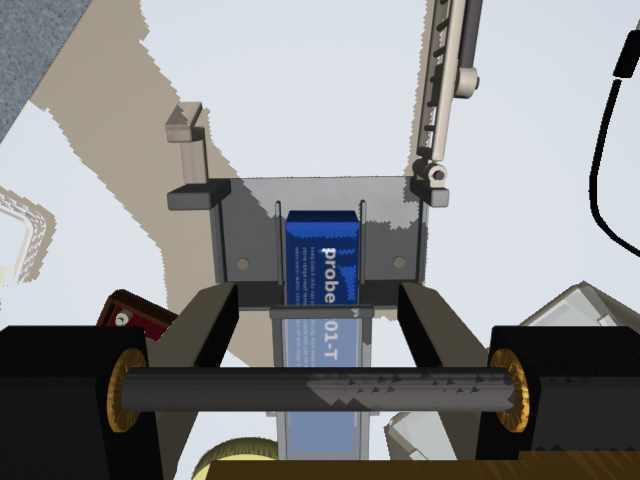

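Emit:
arm_command(increments=[0,1.6,25,0,0,-0.005,0.75,0,0,25,0,0,0,0.75,0,0,25,0,0,0,0.75,0,0,15,0,0,0,0.75,0,0,7,0,0,0,0.7])

```text
time_s: 13.9
position: [0.5601, -0.1965, 0.2026]
ee_rot: [-179.9, -0.1, 131.1]
contact_force: [-0.4, 0.6, -0.3]
grip_width: 0.0664
```

Emit:
arm_command(increments=[0,0,0,0,0,0,0.6,0,0,0,0,0,0,0.45,0,0,0,0,0,0,0.3,0,0,0,0,0,0,0.2,0,0,0,0,0,0,0.2])

```text
time_s: 14.4
position: [0.5608, -0.1975, 0.2053]
ee_rot: [179.9, 0.1, 131.1]
contact_force: [-0.0, 0.5, 3.1]
grip_width: 0.0453
```

Run:
```python
from h import *
p=robot.read_camera("wrist");cv2.imwrite("pics/w9.png",p["img"])
P,R,s=cur(); print(s["time_s"],P.round(4),s["ee_rot"],s["contact_force"],s["grip_width"])
```

```text
14.45 [ 0.5607 -0.1975  0.2053] [1.79942986e+02 1.03283081e-01 1.31130539e+02] [0.34589855 0.25368342 5.79882145] 0.04490890626078485
```

View pics/w9.png

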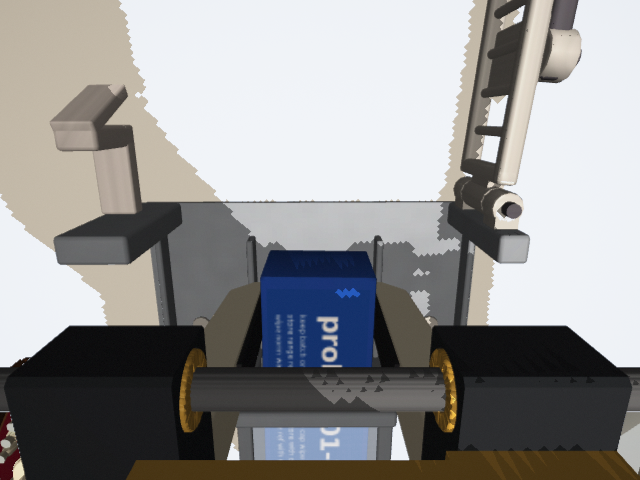

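Emit:
arm_command(increments=[0,0,-1,0,0,0,0.2,5,0,0,0,0,0,0.2,10,0,0,0,0,0,0.2,10,0,0,0,0,0,0.2,15,0,0,0,0,0,0.2])

```text
time_s: 14.95
position: [0.5337, -0.1669, 0.2053]
ee_rot: [180.0, 0.1, 131.1]
contact_force: [0.7, -0.9, 0.6]
grip_width: 0.0447
```

Run:
```python
from h import *
p=robot.read_camera("wrist");cv2.imwrite("pics/w10.png",p["img"])
P,R,s=cur(); print(s["time_s"],P.round(4),s["ee_rot"],s["contact_force"],s["grip_width"])
```

```text
15.0 [ 0.5322 -0.1645  0.2053] [-1.79979741e+02 -1.58217962e-01  1.31251365e+02] [-0.44099799  0.0718588   0.71890202] 0.044774183538057635
```

View pics/w10.png

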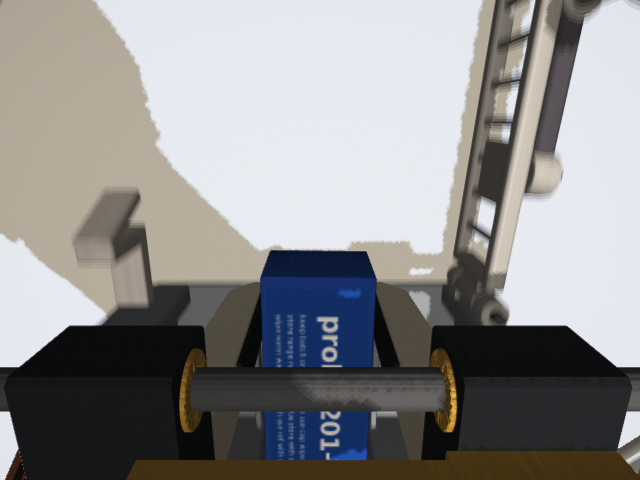

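Emit:
arm_command(increments=[18,0,0,0,0,0,0.2,18,0,0,0,0,0,0.2,18,0,0,0,0,0,0.2,18,0,0,0,0,0,0.2,18,0,0,0,0,0,0.2])

```text
time_s: 15.5
position: [0.474, -0.0985, 0.2052]
ee_rot: [-180.0, -0.0, 131.2]
contact_force: [1.4, -0.6, -0.4]
grip_width: 0.0447
```

Emit:
arm_command(increments=[18,0,0,0,0,0,0.2,18,0,0,0,0,0,0.2,16,0,0,0,0,0,0.2,12,0,0,0,0,0,0.2,0,0,0,0,0,0,0.2])

```text
time_s: 16.0
position: [0.4308, -0.0494, 0.2048]
ee_rot: [-179.8, -0.3, 131.3]
contact_force: [0.7, 0.6, -2.5]
grip_width: 0.0443
```

Run:
```python
from h import *
p=robot.read_camera("wrist");cv2.imwrite("pics/w11.png",p["img"])
P,R,s=cur(); print(s["time_s"],P.round(4),s["ee_rot"],s["contact_force"],s["grip_width"])
q=robot.read_camera("scene");cv2.imwrite("pics/s11.png",cv2.resize(q["img"][200:320,360:540],None,fx=4,fy=4,interpolation=cv2.INTER_CUBIC))
```

```text
16.05 [ 0.4318 -0.0504  0.2049] [-1.79909338e+02 -1.33082587e-01  1.31234926e+02] [ 0.75496712  0.84791082 -2.59744326] 0.04488592012186483
```

View pics/w11.png

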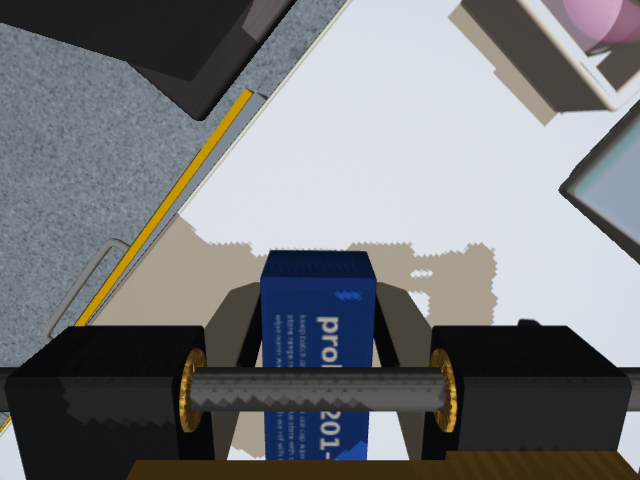

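View pics/s11.png

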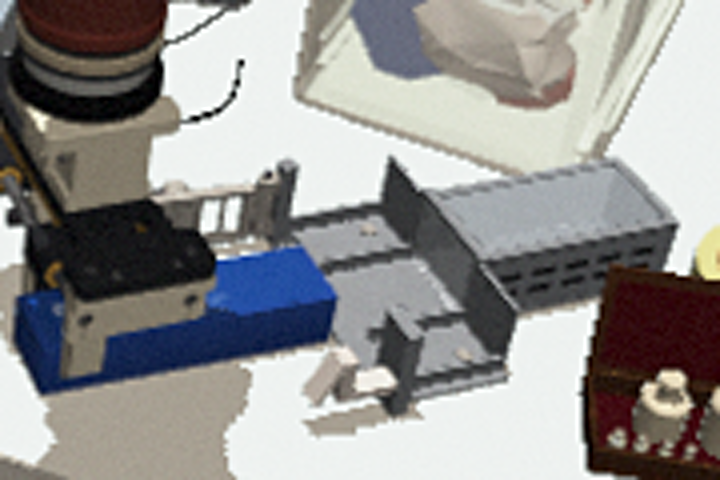

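Emit:
arm_command(increments=[0,0,1.5,0,0,0,0.2,0,0,1.5,0,0,0,0.2,0,0,0.5,0,0,0,0.2,0,0,0,0,0,0,0.5,0,0,0,0,0,0,0.7])

```text
time_s: 16.6
position: [0.4331, -0.0516, 0.2017]
ee_rot: [180.0, 0.1, 131.1]
contact_force: [-0.1, -0.1, -1.1]
grip_width: 0.0506
```

Emit:
arm_command(increments=[0,0,0,0,0,0,0.7,0,0,0,0,0,0,0.7,0,0,-30,0,0,0,0.7,-20,0,-40,0,0,0,0.7,-22,0,-30,0,0,0,0.7])

```text
time_s: 17.1
position: [0.4604, -0.0827, 0.3033]
ee_rot: [180.0, -0.0, 131.2]
contact_force: [1.2, 0.3, -0.4]
grip_width: 0.065
```

Emit:
arm_command(increments=[-22,0,0,0,0,0,0.7,0,0,0,0,0,0,0.7,0,0,0,0,0,0,0.7])

```text
time_s: 17.4
position: [0.4742, -0.0991, 0.3011]
ee_rot: [-179.9, -0.1, 131.1]
contact_force: [-0.1, 0.0, -0.3]
grip_width: 0.0651
```

Run:
```python
from h import *
p=robot.read_camera("wrist");cv2.imwrite("pics/w12.png",p["img"]);np.save("pics/w12T.npy",p["T"])
P,R,s=cur(); print(s["time_s"],P.round(4),s["ee_rot"],s["contact_force"],s["grip_width"])
q=robot.read_camera("scene");cv2.imwrite("pics/s12.png",cv2.resize(q["img"][180:320,340:540],None,fx=4,fy=4,interpolation=cv2.INTER_CUBIC))
```

```text
17.45 [ 0.4739 -0.0986  0.3008] [-1.79907257e+02 -1.66256857e-01  1.31170458e+02] [ 0.78552398 -0.7269771  -0.4755958 ] 0.0652902328468655
```

View pics/w12.png

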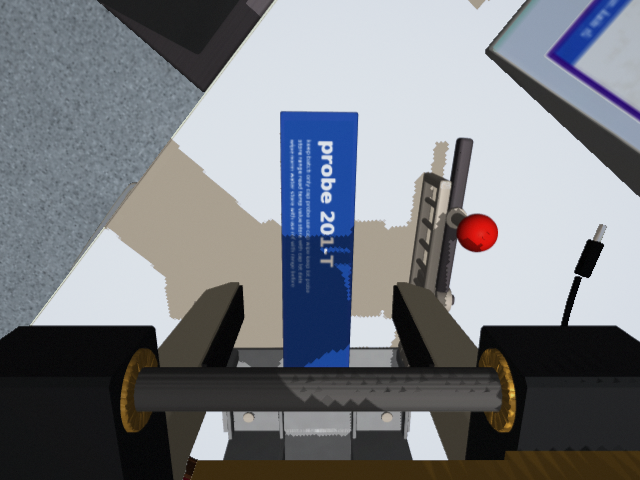

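View pics/s12.png

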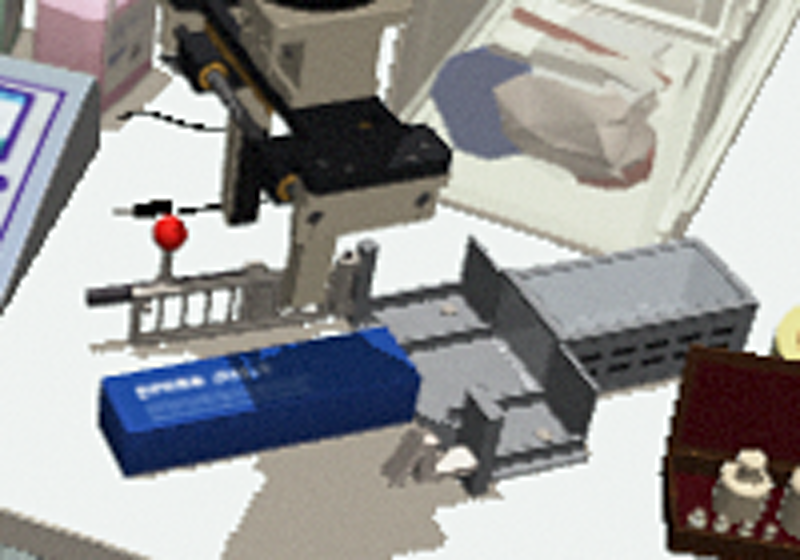

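Run:
```python
from h import *
p=robot.read_camera("wrist"); p["T"]=np.load("pics/w12T.npy")
L=onz(p,(281,112),.034);Rr=onz(p,(358,113),.034);L2=onz(p,(284,362),.034);R2=onz(p,(350,362),.034)
print(L,Rr,L2,R2,np.linalg.norm(L-Rr))
d1=(L-L2)[:2];d2=(Rr-R2)[:2]
print([np.degrees(np.arctan2(d[1],d[0])) for d in (d1,d2)])
d=d1/np.linalg.norm(d1)+d2/np.linalg.norm(d2);d/=np.linalg.norm(d)
c=(L+Rr)[:2]/2-.085*d; print("center",c,np.degrees(np.arctan2(d[1],d[0])))
k=onz(p,(477,232),.076);print(k)
a=np.radians(-48.96);Rm=np.array([[np.cos(a),-np.sin(a)],[np.sin(a),np.cos(a)]]);o=np.array([.6034,-.2474])
print("cage frame: carton",Rm.T@(c-o),"knob",Rm.T@(k[:2]-o))
```

```text
[ 0.40514321 -0.05225813  0.034     ] [ 0.43873829 -0.02367475  0.034     ] [ 0.51068593 -0.17609804  0.034     ] [ 0.54447498 -0.14656413  0.034     ] 0.044109390815481084
[np.float64(130.43933569508795), np.float64(130.7094216845051)]
center [ 0.47722769 -0.10252923] 130.5743786897965
[ 0.52206556 -0.02963133  0.076     ]
cage frame: carton [-1.92111918e-01 -4.55547798e-05] knob [-0.21765535  0.08163719]
```

Emit:
arm_command(increments=[-5,0,20,0,0,0.005,0.7,0,0,30,0,0,0,0.7,0,0,28,0,0,0,0.7,0,0,17,0,0,0,0.7,0,0,8,0,0,0,0.7])

```text
time_s: 18.05
position: [0.4771, -0.1022, 0.1967]
ee_rot: [-179.9, -0.2, 130.9]
contact_force: [1.1, 0.2, 0.3]
grip_width: 0.0653
```

Emit:
arm_command(increments=[0,0,0,0,0,0,0.6,0,0,0,0,0,0,0.45,0,0,0,0,0,0,0.3,0,0,0,0,0,0,0.2,0,0,0,0,0,0,0.2])

```text
time_s: 18.55
position: [0.4783, -0.1032, 0.1995]
ee_rot: [180.0, 0.1, 130.9]
contact_force: [-0.3, 0.7, 3.2]
grip_width: 0.0448
```

Run:
```python
from h import *
p=robot.read_camera("wrist");cv2.imwrite("pics/w13.png",p["img"]);np.save("pics/w13T.npy",p["T"])
P,R,s=cur(); print(s["time_s"],P.round(4),s["ee_rot"],s["contact_force"],s["grip_width"],np.round(s["joint_positions"],1))
```

```text
18.6 [ 0.4783 -0.1032  0.1995] [1.79952701e+02 5.95864840e-02 1.30852839e+02] [-1.23618009  0.16254573  5.70211292] 0.044648004085374116 [  6.5  39.9   4.6 118.8  -8.1  21.5  58.4]
```

View pics/w13.png

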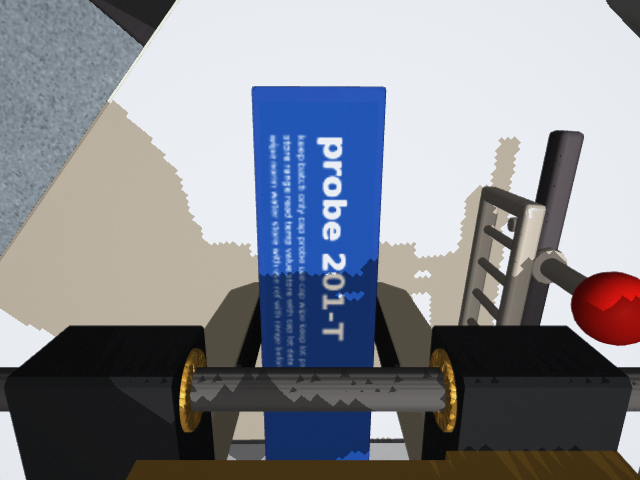

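Run:
```python
from h import *
p=robot.read_camera("wrist");q=robot.read_camera("scene");print(np.abs(p["T"]-np.load("pics/w13T.npy")).max())
P,R,s=cur()
for uv in [(253,87),(385,87),(252,95),(386,95)]:
    print(R.inv().apply(onz(p,uv,.034)-P).round(4))
```

```text
4.8475557250848844e-05
[ 0.0865 -0.0213  0.1654]
[0.0865 0.0225 0.1654]
[ 0.0839 -0.0218  0.1654]
[0.0839 0.0229 0.1654]
```

Run:
```python
from h import *
plan([(.4783,-.1032,.26,130.85,.2,4),(.50,-.06,.38,125,.2,4),(.56,.20,.40,87,.2,9)])
```

```text
[ -0, 0, -15.1, 0, 0, 0, 0.2, -0, 0, -15.1, 0, 0.001, 0, 0.2, -0, 0, -15.2, 0.001, -0, 0, 0.2, -0, 0, -15.1, -0, 0, 0, 0.2, 4.6, 11.2, -30, -0, 0, 0.026, 0.2 ]
[ 4.9, 11, -30, -0, 0, 0.025, 0.2, 5.2, 10.9, -30, -0, 0, 0.026, 0.2, 5.4, 10.8, -30, -0, 0, 0.025, 0.2, 19.8, 22, -2.2, -0, 0, 0.074, 0.2, 21.5, 20.5, -2.3, -0, 0, 0.073, 0.2 ]
[ 22.8, 18.9, -2.2, -0, 0, 0.074, 0.2, 24.2, 17.2, -2.2, -0, 0, 0.074, 0.2, 25.4, 15.3, -2.2, -0, 0, 0.074, 0.2, 26.5, 13.4, -2.3, -0, 0, 0.073, 0.2, 27.3, 11.4, -2.2, -0, 0, 0.074, 0.2 ]
[ 28.1, 9.4, -2.2, -0, 0, 0.074, 0.2, 28.8, 7.3, -2.2, -0, 0, 0.073, 0.2 ]
end [0.56 0.2  0.4 ] [-1.7999e+02  1.0000e-02  8.7020e+01]
```

Emit:
arm_command(increments=[0,0,-6,0,0,0,0.2,0,0,-12,0,0,0,0.2,0,0,-20,0,0,0,0.2,0,0,-22,0,0,0,0.2,5,11,-30,0,0,0.026,0.2])

```text
time_s: 19.2
position: [0.4819, -0.0935, 0.2893]
ee_rot: [-179.8, -0.1, 129.1]
contact_force: [1.1, 0.2, -2.4]
grip_width: 0.0446
```

Emit:
arm_command(increments=[5,11,-30,0,0,0.025,0.2,5,11,-30,0,0,0.026,0.2,5,11,-30,0,0,0.025,0.2,20,22,-2,0,0,0.074,0.2,21,20,-2,0,0,0.074,0.2])

```text
time_s: 19.7
position: [0.5128, -0.0024, 0.3845]
ee_rot: [179.9, 0.0, 116.3]
contact_force: [-0.1, 0.7, -2.0]
grip_width: 0.0448
```

Emit:
arm_command(increments=[23,19,-2,0,0,0.074,0.2,24,17,-2,0,0,0.074,0.2,25,15,-2,0,0,0.074,0.2,26,13,-2,0,0,0.073,0.2,27,11,-2,0,0,0.073,0.2])

```text
time_s: 20.2
position: [0.5451, 0.1413, 0.3931]
ee_rot: [-180.0, -0.0, 95.3]
contact_force: [-0.1, 0.3, -2.3]
grip_width: 0.0449
```

Emit:
arm_command(increments=[28,9,-2,0,0,0.074,0.2,28,7,-2,0,0,0.073,0.2,0,0,0,0,0,0,0.2,0,0,0,0,0,0,0.2])

```text
time_s: 20.6
position: [0.5577, 0.1976, 0.3966]
ee_rot: [-179.9, 0.0, 87.2]
contact_force: [-0.4, -0.1, -2.0]
grip_width: 0.0448
```

Run:
```python
from h import *
p=robot.read_camera("wrist");p=robot.read_camera("wrist");cv2.imwrite("pics/w14.png",p["img"]);np.save("pics/w14T.npy",p["T"])
P,R,s=cur(); print(s["time_s"],P.round(4),s["ee_rot"],s["contact_force"],s["grip_width"],np.round(s["joint_positions"],1))
for q in ["pocket","vial_pink_center","vial_green_center"]:
        print(q,[(np.round(r["centre"],1).tolist(),round(r["conf"],2)) for r in robot.spot_in(p,q)[:3]])
q=robot.read_camera("side");cv2.imwrite("pics/sd14.png",q["img"]);np.save("pics/sd14T.npy",q["T"])
```

```text
20.7 [0.558  0.1956 0.3968] [-1.79964590e+02  7.81075137e-02  8.69377448e+01] [-0.36723555  0.10828544 -2.37172352] 0.04459064222604845 [-34.1  31.5  20.4  92.8 -12.3  58.  -12.9]
pocket [([167.8, 168.1], 0.63)]
vial_pink_center [([176.3, 312.7], 0.57), ([166.7, 168.0], 0.52)]
vial_green_center [([133.1, 31.4], 0.58)]
```

View pics/w14.png

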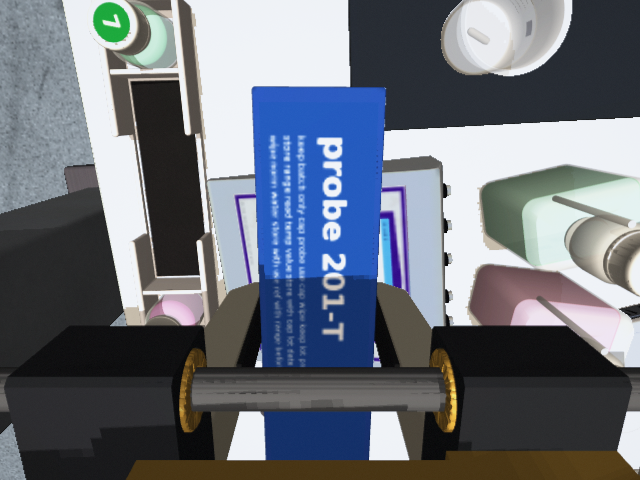

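View pics/sd14.png

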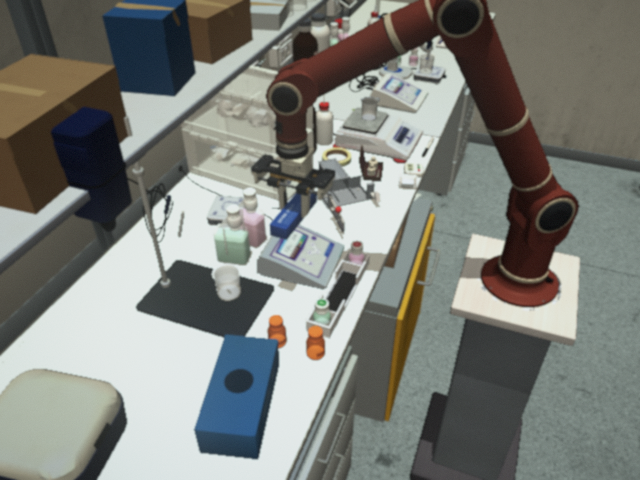

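Run:
```python
from h import *
a=cv2.imread("pics/w14.png")
cv2.imwrite("pics/c14a.png",cv2.resize(a[0:150,80:230],None,fx=4,fy=4,interpolation=cv2.INTER_CUBIC))
cv2.imwrite("pics/c14b.png",cv2.resize(a[190:330,90:230],None,fx=4,fy=4,interpolation=cv2.INTER_CUBIC))
```

```text
(no output)
```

View pics/c14a.png

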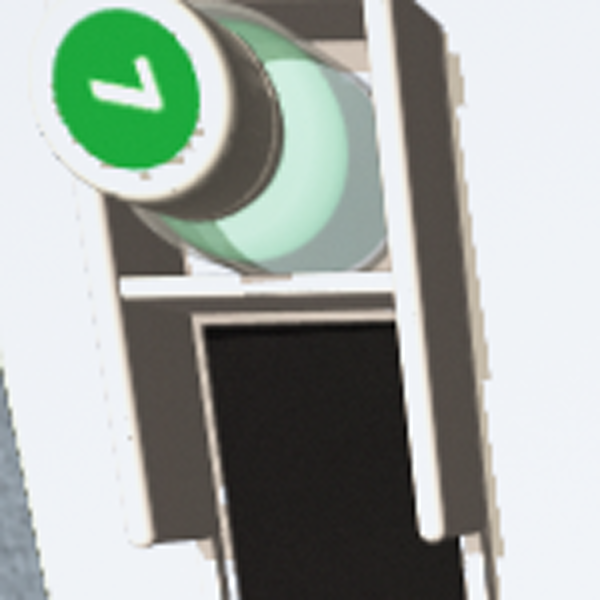

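View pics/c14b.png

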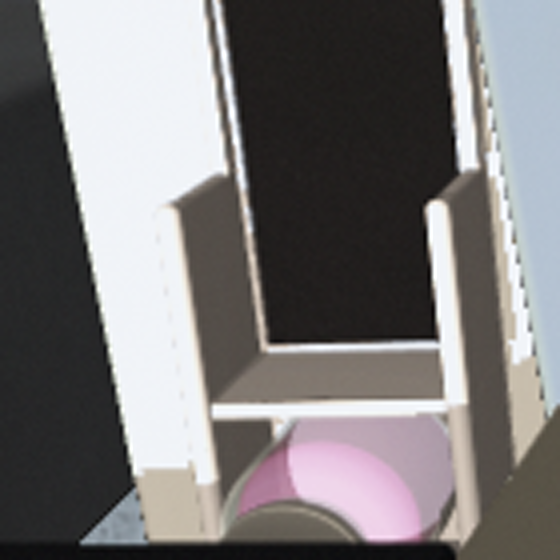

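```bash
cat > fit2.py <<'E'
from h import *
from scipy.optimize import least_squares
p=robot.read_camera("wrist"); p["T"]=np.load("pics/w14T.npy")
obs=[((.09,.027,.036),(110.5,74.5)),((-.09,.027,.036),(143,291)),((-.09,-.027,.036),(201.3,290.5)),((.09,-.027,.036),(179.8,72.5)),
((.09,.027,.004),(129,79.3)),((-.09,.027,.004),(156.3,276.8))]
def f(v):
    c,s=np.cos(v[2]),np.sin(v[2]); r=[]
    for P,uv in obs:
        W=[v[0]+c*P[0]-s*P[1],v[1]+s*P[0]+c*P[1],P[2]]
        r.append(proj(p,W)-np.array(uv))
    return np.array(r).ravel()
r=least_squares(f,[.425,.22,np.radians(87)],loss="soft_l1")
print(r.x[:2].round(4),np.degrees(r.x[2]).round(2)); print(r.fun.reshape(-1,2).round(1))
for uv in [(113,22)]: print(onz(p,uv,.083))
E
python3 fit2.py
```

```text
[0.428  0.2225] 88.18
[[-0.2  0.2]
 [-0.6 -0.1]
 [ 1.6 -0.8]
 [ 0.5  0.6]
 [-0.4 -0.7]
 [-0.3  0.8]]
[0.43341916 0.33897007 0.083     ]
```

Run:
```python
from h import *
plan([(.428,.2215,.33,88.2,.2,6),(.428,.2215,.255,88.2,.2,5)])
```

```text
[ 3.1, -21.9, 11.1, -0, 0, -0.004, 0.2, 3.2, -21.9, 11.2, -0, 0, -0.003, 0.2, 3.2, -21.9, 11.1, -0, 0, -0.004, 0.2, 3.3, -21.9, 11.1, -0, 0, -0.004, 0.2, 3.4, -21.9, 11.2, -0, 0, -0.003, 0.2 ]
[ 3.5, -21.8, 11.1, -0, 0, -0.004, 0.2, 0, -0, 15, -0, 0, -0, 0.2, 0, -0, 15, -0, 0, -0, 0.2, 0, -0, 15, -0, 0, -0, 0.2, 0, -0, 15, -0, 0, -0, 0.2 ]
[ 0, -0, 15, -0, 0, -0, 0.2 ]
end [0.428  0.2215 0.255 ] [-1.800e+02  1.000e-02  8.819e+01]
```

Emit:
arm_command(increments=[3,-22,11,0,0,-0.004,0.2,3,-22,11,0,0,-0.004,0.2,3,-22,11,0,0,-0.004,0.2,3.5,-22,11,0,0,-0.004,0.2,3.5,-22,11,0,0,-0.003,0.2])

```text
time_s: 21.45
position: [0.4484, 0.2176, 0.3416]
ee_rot: [180.0, -0.0, 88.1]
contact_force: [0.5, 0.5, -1.8]
grip_width: 0.0449
```

Emit:
arm_command(increments=[3.5,-21.5,11,0,0,-0.003,0.2,0,0,0,0,0,0,0.2,0,0,0,0,0,0,0.2])

```text
time_s: 21.75
position: [0.4282, 0.222, 0.3311]
ee_rot: [179.9, -0.0, 88.3]
contact_force: [0.9, -0.3, -1.2]
grip_width: 0.0449
```

Run:
```python
from h import *
p=robot.read_camera("wrist");p=robot.read_camera("wrist");cv2.imwrite("pics/w15.png",p["img"]);np.save("pics/w15T.npy",p["T"])
P,R,s=cur(); print(s["time_s"],P.round(4),s["ee_rot"],s["contact_force"],s["grip_width"])
```

```text
21.85 [0.4291 0.2218 0.3314] [ 1.79831581e+02 -4.48570423e-02  8.82069864e+01] [ 0.14289505 -0.75407119 -1.6689854 ] 0.04486399377329483
```

View pics/w15.png

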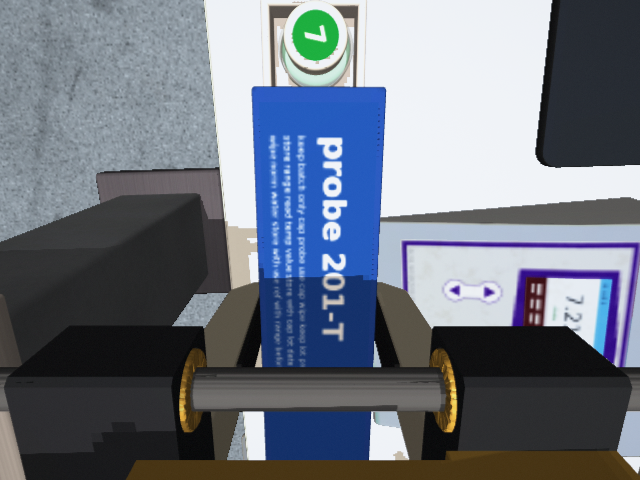

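Run:
```python
from h import *
p=robot.read_camera("wrist"); p["T"]=np.load("pics/w15T.npy")
a=np.radians(88.18);c,s=np.cos(a),np.sin(a)
for x in (.10,.13,.145):
  for y in (.031,.027,-.027,-.031):
    print(x,y,proj(p,[.428+c*x-s*y,.2225+s*x+c*y,.036]).round(1))
P,R,st=cur()
for yy in(-.0225,.0225): print("carton",proj(p,P+R.apply([.086,yy,.1995-.034])).round(1))
a=p["img"]; cv2.imwrite("pics/c15.png",cv2.resize(cv2.imread("pics/w15.png")[0:100,230:400],None,fx=4.5,fy=4.5,interpolation=cv2.INTER_CUBIC))
```

```text
0.1 0.031 [265.   79.1]
0.1 0.027 [271.4  79.1]
0.1 -0.027 [357.8  79.2]
0.1 -0.031 [364.2  79.2]
0.13 0.031 [263.3  26.2]
0.13 0.027 [269.9  26.2]
0.13 -0.027 [359.2  26.3]
0.13 -0.031 [365.8  26.3]
0.145 0.031 [262.4  -1.6]
0.145 0.027 [269.1  -1.6]
0.145 -0.027 [359.9  -1.5]
0.145 -0.031 [366.6  -1.5]
carton [249.9  89.3]
carton [385.3  89.4]
```

View pics/c15.png

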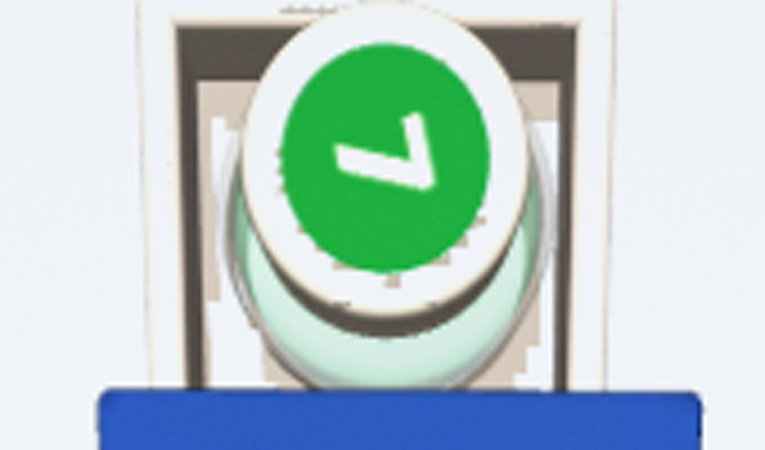

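Emit:
arm_command(increments=[-0.8,-1.2,15,0,0,0,0.2,0,0,22,0,0,0,0.2,0,0,22,0,0,0,0.2,0,0,16,0,0,0,0.2,0,0,6,0,0,0,0.2])

```text
time_s: 22.4
position: [0.4272, 0.2209, 0.2486]
ee_rot: [-180.0, 0.1, 88.2]
contact_force: [-0.3, -0.1, -2.1]
grip_width: 0.0444
```

Run:
```python
from h import *
p=robot.read_camera("wrist");p=robot.read_camera("wrist");cv2.imwrite("pics/w16.png",p["img"]);np.save("pics/w16T.npy",p["T"])
P,R,s=cur(); print(s["time_s"],P.round(4),s["ee_rot"],s["contact_force"],s["grip_width"])
a=np.radians(88.18);c,sn=np.cos(a),np.sin(a)
for x in (.09,):
  for y in (.031,.027,-.027,-.031):
    print(x,y,proj(p,[.428+c*x-sn*y,.2225+sn*x+c*y,.036]).round(1))
```

```text
22.5 [0.4272 0.221  0.2493] [-1.79987568e+02  3.27268383e-02  8.82264991e+01] [-0.53244233 -1.19832342 -2.46872761] 0.044470706543602384
0.09 0.031 [248.8  82.3]
0.09 0.027 [257.9  82.3]
0.09 -0.027 [381.4  82.4]
0.09 -0.031 [390.6  82.4]
```

View pics/w16.png

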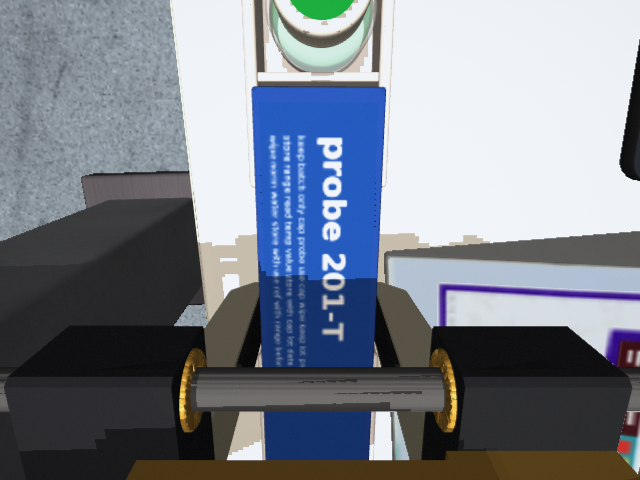

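Emit:
arm_command(increments=[0,0,12,0,0,0,0.2,0,0,12,0,0,0,0.2,0,0,8,0,0,0,0.2,0,0,6,0,0,0,0.2,0,0,4,0,0,0,0.2])

```text
time_s: 23.0
position: [0.4264, 0.2213, 0.207]
ee_rot: [-180.0, 0.0, 88.3]
contact_force: [0.5, 0.7, -2.1]
grip_width: 0.0452
```

Run:
```python
from h import *
p=robot.read_camera("wrist");cv2.imwrite("pics/w17.png",p["img"])
P,R,s=cur(); print(s["time_s"],P.round(4),s["ee_rot"],s["contact_force"],s["grip_width"])
```

```text
23.05 [0.4263 0.2212 0.2067] [-1.79933473e+02  4.01602648e-02  8.82826537e+01] [ 0.06385732 -1.05173776 -2.32582756] 0.04453577039611081
```

View pics/w17.png

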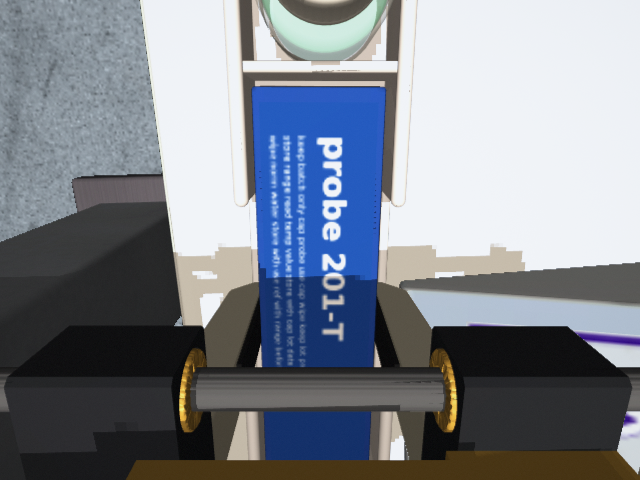

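Emit:
arm_command(increments=[0,0,1.5,0,0,0,0.2,0,0,1.5,0,0,0,0.2,0,0,0,0,0,0,0.2,0,0,0,0,0,0,0.5,0,0,0,0,0,0,0.65])

```text
time_s: 23.55
position: [0.4267, 0.2214, 0.205]
ee_rot: [179.9, -0.0, 88.3]
contact_force: [0.7, 0.3, 0.2]
grip_width: 0.0504
```

Emit:
arm_command(increments=[0,0,0,0,0,0,0.7,0,0,0,0,0,0,0.7,0,0,-15,0,0,0,0.7,0,0,-40,0,0,0,0.7,0,0,-45,0,0,0,0.7])

```text
time_s: 24.05
position: [0.4261, 0.2211, 0.305]
ee_rot: [-179.9, 0.1, 88.3]
contact_force: [0.7, 0.7, 0.6]
grip_width: 0.0654
```

Emit:
arm_command(increments=[0,0,-40,0,0,0,0.7,0,0,0,0,0,0,0.7,0,0,0,0,0,0,0.7])

```text
time_s: 24.35
position: [0.4264, 0.2213, 0.3455]
ee_rot: [179.9, -0.1, 88.3]
contact_force: [-0.5, -0.6, -0.7]
grip_width: 0.0648
```

Run:
```python
from h import *
p=robot.read_camera("wrist");p=robot.read_camera("wrist");cv2.imwrite("pics/w18.png",p["img"])
P,R,s=cur(); print(s["time_s"],P.round(4),s["ee_rot"],s["contact_force"],s["grip_width"])
a=np.radians(88.18);c,sn=np.cos(a),np.sin(a)
W=lambda x,y,z:proj(p,[.428+c*x-sn*y,.2225+sn*x+c*y,z]).round(1)
print("pred carton top front",W(.085,.0225,.038),W(.085,-.0225,.038),"wall",W(.09,.027,.036),W(.09,-.027,.036))
q=robot.read_camera("scene");cv2.imwrite("pics/s18.png",q["img"])
q=robot.read_camera("side");cv2.imwrite("pics/sd18.png",cv2.resize(q["img"][150:370,250:430],None,fx=3,fy=2.7*1.1,interpolation=cv2.INTER_CUBIC)[:600])
```

```text
24.45 [0.4259 0.2212 0.3437] [-1.79878052e+02  6.33003115e-02  8.82958689e+01] [-0.04158368  0.02804649  0.39294573] 0.06509982067724496
pred carton top front [286.7 103.4] [354.9 103.6] wall [280.   95.6] [361.7  95.7]
```

View pics/w18.png

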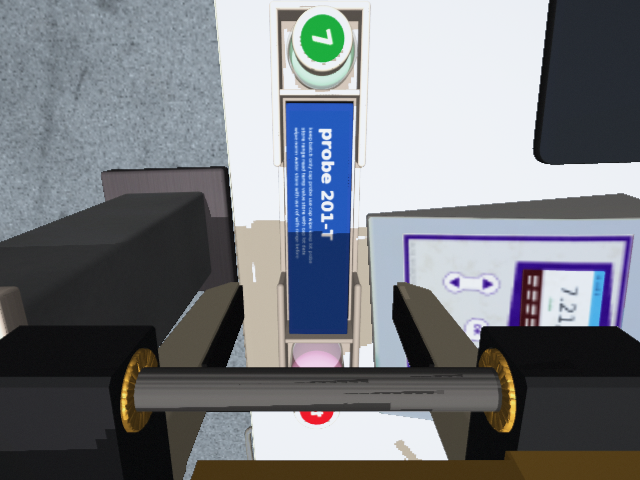

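View pics/s18.png

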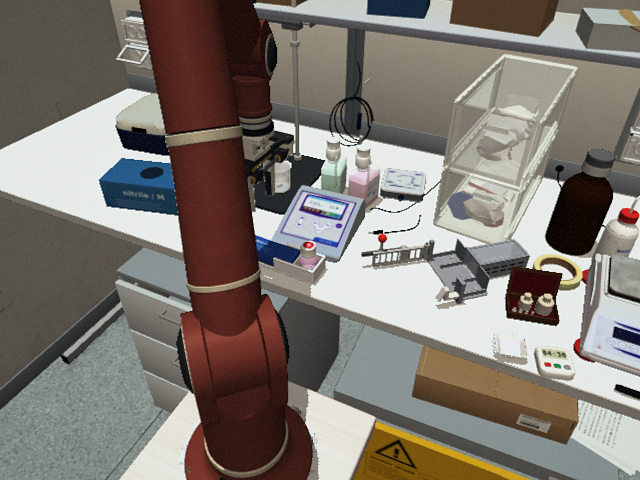

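View pics/sd18.png

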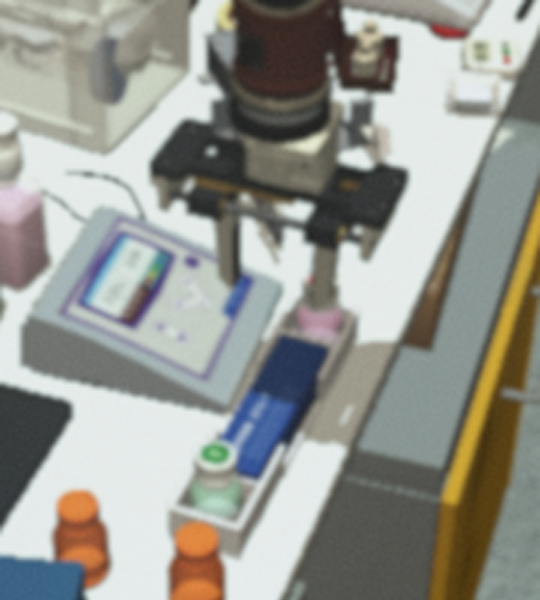

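Run:
```python
from h import *
print(robot.hand_in()); s=robot.sense(); print(s["time_s"])
```

```text
the job is handed in; nothing more can be done
None
the job is handed in; nothing more can be done
```

The job is handed in at about 24.5 s of the 66 s allowed; the hand-in gives no verdict.

**What I did**
1. I pinched the red knob, lifted the latch about 0.41 rad and held it up while swinging the gate about 1.6 rad open. The gate was left open.
2. I drew the carton about 195 mm out by its front end, laid it flat on the bench and let go.
3. I gripped it again by the middle, lowered it into the middle pocket, let go and raised the gripper clear.

**Last checks**
- **Carton:** in the last wrist picture it lies between the pocket walls, with its front edge about 2 px (roughly 2 mm) from the predicted place. That is within the 10 mm allowed. I did not measure its height or tilt; it looks flat in the pictures.
- **Let-go height:** when I opened the fingers, the tool height put the carton's underside about 1.5 mm above the pocket floor.
- **Vials:** both look upright, though the pink one is partly hidden by the gripper in the wrist picture.
- **Gate:** it stands open in the last scene picture. Measured from the knob's position earlier, before the second grasp, its angle was about 1.63 rad.
- **Gripper:** it is about 140 mm up and touches nothing; the measured contact force is near zero.

**Disagreement:** an early fit of the locker's position was about 9 mm off because I paired a picture with a later camera pose. I corrected it before touching anything. No other check failed.

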